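# Hang the stock-card frame on the drop hook and prove it with a tug

### The job

Take the metal stock-card frame out of the wooden rack and hang it by its opening on the hook with the upturned end (not the straight peg), settled in the dip of the hook. Before letting go, tug it gently straight down: the hook slides down until it meets its stop; keep up a steady pull of about 15 N there (never over 22 N) for about a second to confirm that it holds. Then let go, leaving the frame hanging still and upright in the lowered hook; do not disturb the other things on the table.

Things in the scene. Friction and masses are not known exactly. Their poses are not given: they have to be found in the camera images.
- frame: Loose aluminium stock-card frame, 0.3 kg, upright in a rack slot. Origin: centre of underside; z up, y across width, x through thickness; front and back alike. Going up: card panel 90 (y) x 8 (x) mm, z 0-104; opening right through along x, 28 mm wide, z 104-140, between 14 mm posts; top bar 56 wide, 8 thick, z 140-150; black grip tab 34 (y) x 10 (x) mm, z 150-186.
- frame_grip (a point): Point in the middle of the frame's black grip tab, 170 mm above the frame's underside, 16 mm below the top of the tab and 20 mm above the tab's foot; axes as the frame's. Pinch the tab here from above, across its 10 mm thickness (along x).
- frame_eye (a point): Middle of the underside of the frame's top bar (top of the opening), 140 mm above the frame's underside, 30 mm below frame_grip. This rests in the dip of the hook.
- rack: Fixed pale wooden rack block, 160 (x) x 120 (y) mm, 42 mm high, origin at the centre of its underside. It has two slots 10 mm wide along y, with floor 8 mm above the table, at x = -35 mm (the card frame stands here) and x = +35 mm (the divider).
- stand: Fixed wire-grid stand with a steel top rail along y, 354 mm long, rail top 205 mm above the table. Origin on the table under the rail; -x is its front, from which hook and peg point.
- hook_mount: Steel guide fixed on the front of the rail, carrying the sliding hook with the upturned end. Friction of 7 N holds the hook at any height, so the frame's weight (2 to 4 N) does not move it; a load of 6 to 7 N makes it slide down, for 6 to 20 mm (each time different, not measured), to a clamped stop, where the force rises steeply. Origin 225 mm above the table; hook points to -x, z up.
- hook_seat (a point): Seat of the hook, moving with it: top of its round bar (7 mm thick, along x) mid-dip; axes as the mount's; 197 to 225 mm above the table at first. Dip flat for 11 mm in x. The upturned tip is 18 mm ahead (-x) and 14 mm above; behind, the bar steps up 7.5 mm and runs straight to its slide plate 85 mm behind. Hung in the dip, frame_eye lies here (within 7 mm in x, 10 in y, 4 in z).
- peg_mount: Steel plate with a plain straight peg (7 mm thick, about 90 mm long, no upturned end) pointing to -x, on the same rail, 120 mm beside the hook. Not to be used. Origin 225 mm above the table and 15 mm above the peg's axis, near its end.
- divider: Loose plain grey divider plate 8 x 100 x 85 mm standing in the rack's other slot, 70 mm beside the frame, its top 93 mm above the table; bystander.
- gift_box: Loose teal gift box 90 x 140 x 60 mm on the table; bystander. Origin at its underside.
- tea_tin: Loose green round tin, 66 mm across, 85 mm high; bystander. Origin at its underside.
- tape_roll: Loose roll core, 90 mm across, 48 mm high; bystander. Origin at its underside.
- screwdriver: Loose screwdriver with a black handle lying on the table; bystander.
- oil_bottle: Loose amber bottle, 60 mm across, 170 mm high; bystander. Origin at its underside.
Things that resemble listed ones, but are neither listed nor needed, are in the scene too. Several things have the shape of the frame; the one meant has the colours described above.

How it is judged:
On the way, in this order (a step that is already met when the one before it is completed fails the run):
1. the frame, still held, hangs in the dip of the upturned hook (x of frame_eye in the frame of hook_seat between -0.007 and 0.007 m and y of frame_eye in the frame of hook_seat between -0.01 and 0.01 m and z of frame_eye in the frame of hook_seat between -0.004 and 0.004 m and contact force between frame and hook_mount above 0.5 N and contact force between the fingers and frame above 2 N), for 0.1 s.
2. held by its tab, the frame is tugged down: the hook is on its stop and carries more than 10 N for half a second (x of frame_eye in the frame of hook_seat between -0.007 and 0.007 m and y of frame_eye in the frame of hook_seat between -0.01 and 0.01 m and z of frame_eye in the frame of hook_seat between -0.004 and 0.004 m and contact force between frame and hook_mount above 10 N and distance of hook_seat from where it was at the start of the episode above 0.005 m and contact force between the fingers and frame above 2 N and distance between the grasp point and frame_grip below 0.028 m), for 0.5 s.
At the end, for the whole second after the job is handed in: The frame hangs free in the dip of the upturned hook (top of its opening within 7 mm along the hook, 10 mm across and 4 mm in height of the dip), upright within 0.2 rad and at rest (under 0.03 m/s and 0.3 rad/s), with the hook left pulled down (more than 5 mm below where it started) (x of frame_eye in the frame of hook_seat between -0.007 and 0.007 m and y of frame_eye in the frame of hook_seat between -0.01 and 0.01 m and z of frame_eye in the frame of hook_seat between -0.004 and 0.004 m and contact force between frame and hook_mount above 0.5 N and distance of hook_seat from where it was at the start of the episode above 0.005 m and angle between frame's own z axis and vertical below 0.2 rad and linear speed of frame below 0.03 m/s and angular speed of frame below 0.3 rad/s); the robot touches nothing.
It fails at once if the frame bears on the hook with more than 22 N (contact force between frame and hook_mount above 22 N).
It fails at once if the frame is let go on the hook before the hook has been pulled down (5 mm) (contact force between frame and hook_mount above 0.5 N and contact force between the fingers and frame below 0.1 N and distance of hook_seat from where it was at the start of the episode below 0.005 m).
It fails at once if a bystander is moved by more than 30 mm (distance of any of divider, gift_box, tea_tin, tape_roll, screwdriver, oil_bottle from where it was at the start of the episode above 0.03 m).
It also fails if it takes over 67 s, if anything falls off the work surface, if the arm or the gripper's body presses on something with over 40 N, if the wrist force passes 120 N, or if a joint passes its speed limit or range.

### The arm

A 6-joint arm with a two-finger parallel gripper is mounted at the origin on the work surface. World frame = base frame: x ahead of the robot, y to its left, z up, the work surface at z = 0. Lengths are in m, angles in rad, forces in N, time in s.
With the tool pointing down it reaches from about 0.35 to 0.85 m from the base axis. Payload 8.1 kg.
Tool frame: the origin (TCP) lies on the centre line of the jaws, within the pads' length; the fingertips stand 14 mm ahead of it and the grasp point (between the pads) lies 5 mm behind it; z points along the fingers, y is the direction in which the jaws open and shut (so a half turn about z gives the same grasp; the last joint's range is limited). The gripper opens to 93 mm and grips with 3 to 60 N. Pads are 15 mm wide; open, the fingers measure 128 mm over their backs; the gripper's body (75 mm by 188 mm) begins 65 mm behind the grasp point.
Start: joints at [1.101, 0.13, 1.488, -0, 1.523, -0.085], TCP at [0.225, 0.556, 0.233] pointing down, gripper open.
Joint ranges: [-2.96, 2.96], [-0.89, 2.26], [0.02, 2.5], [-1.34, 4.48], [0, 2.73], [-2.66, 2.66]. Speed limits (rad/s): [2.39, 2.39, 2.79, 3.14, 3.14, 3.14].

### API

Orientations are given as a rotation vector (axis times angle).
In Python, from plant import robot gives the robot as it stands.
- The arm moves only by the tool jog_arm, never from a script. Its argument "steps" is a list of rows, each a list of 7 numbers: the closure, from 0 (fully open) to 1 (shut), then the shift along the tool's x, y, z in m, then the turn, a rotation vector about the tool's x, y, z in rad. In form: [[jaw, tx, ty, tz, rx, ry, rz], ...]. A call has 1 to 5 rows; each row is the pose to reach, as a shift and turn from the pose measured when the call began, along the tool's axes at that moment; what a row does not reach only later rows make up. A row lasts 1/8 s, in which the tool goes at most 62.5 mm and 10.7 degrees, less where a joint would pass 70% of its speed; a pose out of reach is approached as far as the arm can. A call with a gripper value outside its range is refused whole. The fingers move at their own pace and stop on an object; "force" is the grip in N (left out, the last holds). Time passes only in rows, so rows that repeat a pose let the fingers close. It gives the time, the measured TCP pose, the force and the opening at its end, in the units of the state.
- robot.read_state(): the state, without advancing time (a new reading comes with each control period).
- robot.read_camera(name): name is "scene" or "top" or "wrist"; returns a dict with "image" (480x640x3 uint8, red, green, blue), "mtx" (3x3 intrinsics, pixels), "extrinsics" (4x4, takes a point from camera to world coordinates); the wrist camera has in their place "tool_from_camera" (4x4, takes a point from camera to tool coordinates, whose origin is the TCP and whose axes are the flange's). Camera axes: x right, y down, z forward; pixel columns grow to the right and rows downward; lengths in m; the calibration is good to about 2 mm. A picture is of the moment at which its call begins: read the wrist's pose just before it. There is no depth.
- robot.close_job(): hands the job in, once; it reports no verdict.
The state is a dict: "t": time; "q": joint angles; "dq": joint speeds; "joint_torque": joint torques, N m; "tool_pos": TCP position; "orientation": TCP orientation; "force": force on the tool from outside, world axes, zero at the start; "wrist_torque": the same for the moment, N m; "opening": finger opening in m.
Only numpy, scipy, OpenCV 4.12 (cv2) and the standard library are available. Lean on these libraries where they do the work, as an engineer would, in place of code of your own. Each camera call takes 0.05 s, during which the arm holds its last target.

## Working session

There is one attempt and no reset: what is moved stays moved. The work goes in short steps, Python scripts to look and compute and a tool call to move; the robot and the scene stay as the last step left them, time stands still between calls to the robot, and variables do not carry over. Pictures are saved under pics/ and viewed, and the job is handed in when it is done.

Besides the shell and the picture viewer there is one more tool, called after "Emit:" as name(argument=value, ...) on one line, values as JSON. jog_arm: Moves the arm, as the interface text tells. Its arguments: {"type":"object","properties":{"steps":{"type":"array"},"force":{"type":"number"}},"required":["steps"]}

```bash
ls; mkdir -p pics
python3 - <<'E'
from plant import robot
import cv2,numpy as np
s=robot.read_state(); print(s)
np.set_printoptions(precision=5,suppress=True)
for n in("scene","top","wrist"):
    c=robot.read_camera(n); cv2.imwrite(f"pics/{n}0.png",c["image"][:,:,::-1])
    np.savez(f"{n}0.npz",**c)
    print(n,c["mtx"].tolist()); print(c.get("extrinsics",c.get("tool_from_camera")))
E
```

```text
pics
{'t': 0.0, 'q': array([ 1.10056525e+00,  1.31120096e-01,  1.48928326e+00, -5.25140490e-06,
        1.52299347e+00, -8.54013199e-02]), 'dq': array([ 0.00134508, -0.00171213, -0.00062855, -0.00112148, -0.00106188,
        0.00034853]), 'joint_torque': array([ 1.60617150e-03, -5.59850478e+01, -4.91758668e+01,  7.69004412e-02,
        3.53146414e-02, -2.09613240e-04]), 'tool_pos': array([0.22497575, 0.55563909, 0.23160977]), 'orientation': array([-6.00671745e-01, -3.08313370e+00,  2.72715293e-03]), 'force': array([0.73281037, 0.16944007, 0.66320988]), 'wrist_torque': array([-0.03236699,  0.01272271, -0.02618539]), 'opening': 0.09308665775485378}
scene [[606.1273544690663, 0.0, 312.47067522099076], [0.0, 606.1273544690663, 237.70816221904877], [0.0, 0.0, 1.0]]
[[-0.43458  0.69028 -0.57849  1.39417]
 [ 0.90047  0.34512 -0.26465  0.3295 ]
 [ 0.01697 -0.63592 -0.77157  1.28328]
 [ 0.       0.       0.       1.     ]]
top [[561.6168851992348, 0.0, 325.32530888412157], [0.0, 561.6168851992348, 241.46386683511486], [0.0, 0.0, 1.0]]
[[ 0.01084 -0.99799  0.06249  0.4457 ]
 [-0.99992 -0.01044  0.00669 -0.02937]
 [-0.00602 -0.06256 -0.99802  1.63294]
 [ 0.       0.       0.       1.     ]]
wrist [[426.0123176324161, 0.0, 324.3252338631544], [0.0, 426.0123176324161, 238.38950314040716], [0.0, 0.0, 1.0]]
[[-0.00131 -0.95853 -0.28499  0.0789 ]
 [ 1.      -0.00127 -0.00034  0.00019]
 [-0.00003 -0.28499  0.95853 -0.15128]
 [ 0.       0.       0.       1.     ]]
```

View pics/scene0.png

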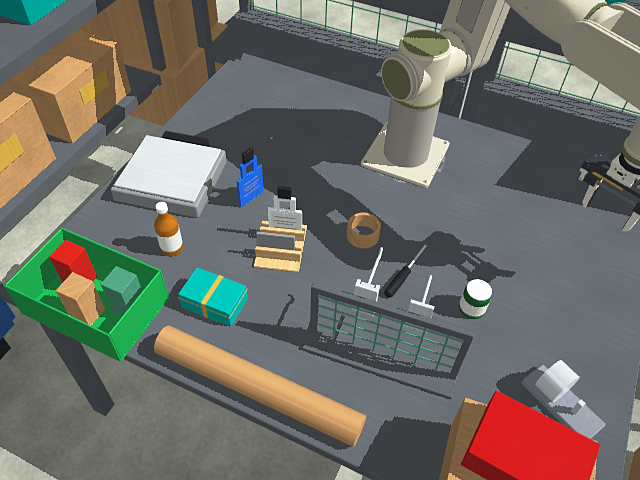

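View pics/top0.png

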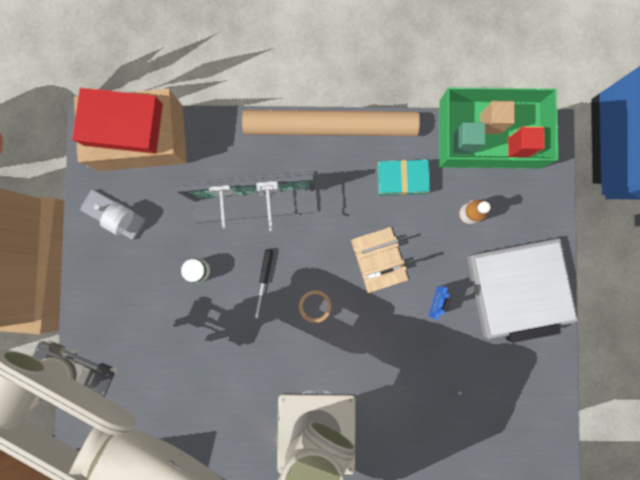

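View pics/wrist0.png

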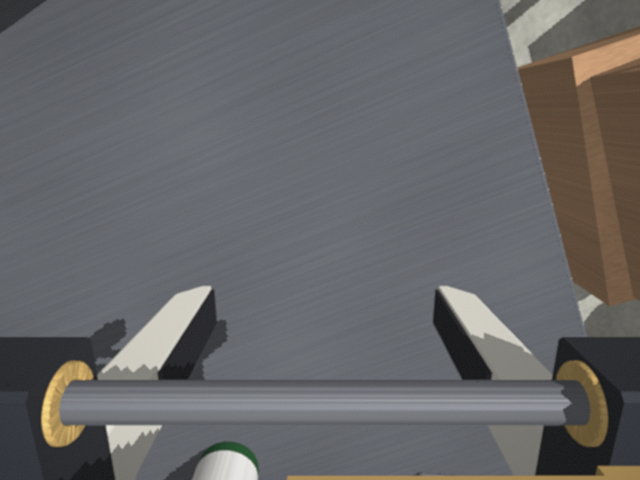

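Candidates for the frame are the silver plate with a black tab in the rack (scene 285,207) and the blue plate with a black tab outside it (scene 250,180). The silver one in the rack fits the description. I'll confirm in crops, and check hook against peg as well.

Run:
```python
import cv2,numpy as np
s=cv2.imread("pics/scene0.png");t=cv2.imread("pics/top0.png")
a=cv2.resize(s[140:280,225:325],None,fx=4,fy=4,interpolation=cv2.INTER_CUBIC)
cv2.imwrite("pics/c_rack.png",a)
cv2.imwrite("pics/c_hook.png",cv2.resize(s[230:400,295:495],None,fx=4,fy=3.5,interpolation=cv2.INTER_CUBIC)[:600])
b=np.hstack([cv2.resize(t[170:240,175:325],(800,373),interpolation=cv2.INTER_CUBIC)])
cv2.imwrite("pics/c_tophook.png",b)
cv2.imwrite("pics/c_toprack.png",cv2.resize(t[220:300,340:450],(770,560),interpolation=cv2.INTER_CUBIC))
```

```text
(no output)
```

View pics/c_rack.png

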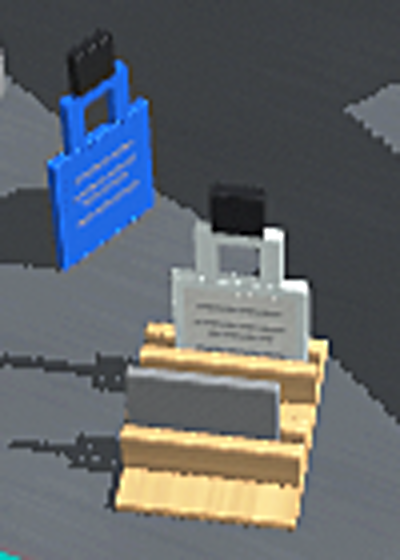

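View pics/c_hook.png

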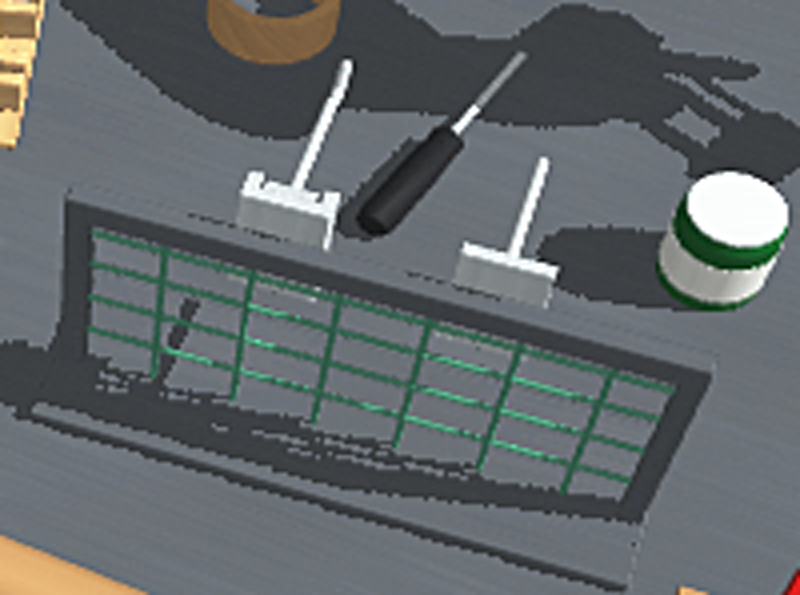

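View pics/c_tophook.png

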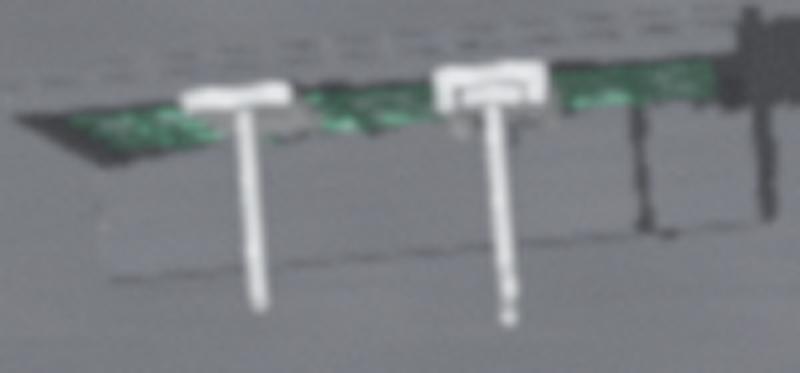

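View pics/c_toprack.png

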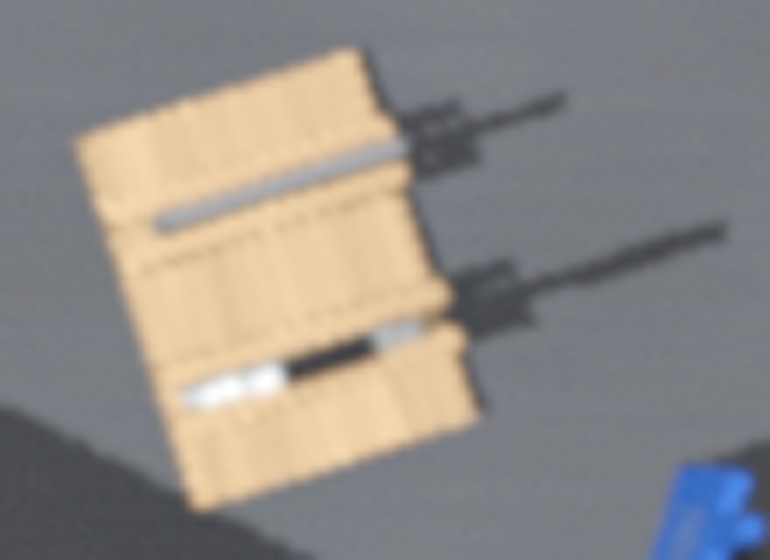

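Confirmed: the silver frame with the black tab, in the rack, is the target; the blue one is a look-alike outside it. In the top view the hook is the right-hand bar (268,185 to 270,230), with a guide channel and a knobbed tip. The left bar (220,188) is the straight peg. Next I measure the tab, rack and hook.

```bash
cat > h.py <<'E'
import cv2,numpy as np
from scipy.spatial.transform import Rotation as R
np.set_printoptions(precision=4,suppress=True)
def load(n):
    d=np.load(n); return {k:d[k] for k in d}
def ray(K,T,uv):
    d=T[:3,:3]@np.linalg.inv(K)@np.array([uv[0],uv[1],1.]); return T[:3,3],d/np.linalg.norm(d)
def plane(K,T,uv,z):
    o,d=ray(K,T,uv); return o+d*(z-o[2])/d[2]
def tri(rays):
    A=sum(np.eye(3)-np.outer(d,d) for o,d in rays); b=sum((np.eye(3)-np.outer(d,d))@o for o,d in rays)
    p=np.linalg.solve(A,b); return p,[np.linalg.norm(np.cross(p-o,d)) for o,d in rays]
def proj(K,T,p):
    c=T[:3,:3].T@(np.asarray(p)-T[:3,3]); return (K@c)[:2]/c[2]
def blob(m,seed=None):
    n,l,s,c=cv2.connectedComponentsWithStats(m.astype(np.uint8))
    return sorted([(s[i],c[i]) for i in range(1,n)],key=lambda a:-a[0][4])[:6],l
E
python3 - <<'E'
from h import *
t=load("top0.npz");s=load("scene0.npz")
def win(c,u0,u1,v0,v1):
    m=np.zeros((480,640),bool);m[v0:v1,u0:u1]=1;return m
# rack wood
hsv=cv2.cvtColor(t["image"],cv2.COLOR_RGB2HSV)
w=win(t,340,420,220,300)&(hsv[...,1]>60)&(hsv[...,2]>140)
m=cv2.morphologyEx(w.astype(np.uint8),cv2.MORPH_CLOSE,np.ones((9,9)))
cn=max(cv2.findContours(m,0,2)[0],key=cv2.contourArea); r=cv2.minAreaRect(cn);print(r)
bx=cv2.boxPoints(r); P=np.array([plane(t["mtx"],t["extrinsics"],b,.042) for b in bx]);print(P,P.mean(0))
for i in range(4):
    e=P[(i+1)%4]-P[i];print(np.linalg.norm(e),np.degrees(np.arctan2(e[1],e[0])))
# tab
g=t["image"].max(2)
m=win(t,375,402,262,280)&(g<90)
b,l=blob(m);print("top tab",b[:3])
i=l[int(b[0][1][1]),int(b[0][1][0])]
r=cv2.minAreaRect(np.argwhere(l==i)[:,::-1].astype(np.float32));print(r)
g2=s["image"].max(2);m=win(s,270,300,180,205)&(g2<60)
b2,_=blob(m);print("scene tab",b2[:3])
print("tab top-plane",plane(t["mtx"],t["extrinsics"],b[0][1],.194),"grip from scene", plane(s["mtx"],s["extrinsics"],b2[0][1],.176))
print(proj(s["mtx"],s["extrinsics"],plane(t["mtx"],t["extrinsics"],b[0][1],.194)))
# hook & peg bars in both
for nm,c,wins in(("top",t,[(262,280,195,235),(214,230,195,235)]),("scene",s,[(362,386,245,280),(410,436,272,305)])):
    for wd in wins:
        m=win(c,*wd)&(c["image"].min(2)>150)
        v,u=np.nonzero(m); ln=cv2.fitLine(np.c_[u,v].astype(np.float32),cv2.DIST_HUBER,0,.01,.01).ravel()
        print(nm,wd,len(u),ln,"u",u.min(),u.max(),"v",v.min(),v.max(), "tip pix",u[v==(v.max() if nm=='top' else v.min())])
E
```

```text
((379.75006103515625, 259.25), (55.97230911254883, 44.27188491821289), 71.56504821777344)
[[ 0.5511 -0.0884  0.042 ]
 [ 0.5922 -0.2074  0.042 ]
 [ 0.4422 -0.2578  0.042 ]
 [ 0.4015 -0.1395  0.042 ]] [ 0.4967 -0.1733  0.042 ]
0.12588025746447223 -70.93898134373528
0.1582668012993175 -161.40631210725596
0.12511368091706 108.98096871090749
0.15808760513592432 18.871038026414805
top tab [(array([382, 269,  10,   4,  16], dtype=int32), array([386.875 , 270.6875]))]
((319.5, 239.5), (479.0, 639.0), 90.0)
scene tab [(array([277, 185,  20,  20, 188], dtype=int32), array([284.617 , 192.3564])), (array([270, 191,   2,   1,   2], dtype=int32), array([270.5, 191. ])), (array([274, 193,   2,   2,   2], dtype=int32), array([274.5, 193.5]))]
tab top-plane [ 0.4626 -0.1779  0.194 ] grip from scene [ 0.462  -0.1775  0.176 ]
[284.2199 187.4577]
top (262, 280, 195, 235) 137 [  0.0832   0.9965 268.7207 211.8358] u 266 271 v 195 230 tip pix [269 270 271]
top (214, 230, 195, 235) 130 [  0.0793   0.9969 221.8637 210.8124] u 219 225 v 195 227 tip pix [222 223 224]
scene (362, 386, 245, 280) 92 [  0.3516  -0.9362 375.9364 263.8208] u 369 382 v 247 279 tip pix [381 382]
scene (410, 436, 272, 305) 133 [  0.4014  -0.9159 424.9182 291.7565] u 410 431 v 275 304 tip pix [430 431]
```

```bash
cat >> h.py <<'E'
def toolpose(s): return np.asarray(s["tool_pos"]),R.from_rotvec(s["orientation"])
def jog(s,p,Rw):
    p0,R0=toolpose(s); return R0.inv().apply(np.asarray(p)-p0),(R0.inv()*Rw).as_rotvec()
def down(yaw):  # tool z down, tool y along world angle yaw
    y=np.array([np.cos(yaw),np.sin(yaw),0]);z=np.array([0,0,-1.]);x=np.cross(y,z)
    return R.from_matrix(np.c_[x,y,z])
E
python3 - <<'E'
from h import *
from plant import robot
s=robot.read_state();p,r=toolpose(s);print(r.as_matrix())
y=r.as_matrix()[:,1];print("tool y yaw",np.degrees(np.arctan2(y[1],y[0])),s["q"])
t=load("top0.npz");S=load("scene0.npz")
# hook line by planes
def pl(c,ln):
    K,T=c["mtx"],c["extrinsics"]
    o,a=ray(K,T,ln[2:]);_,b=ray(K,T,np.array(ln[2:])+50*np.array(ln[:2]));n=np.cross(a,b);return o,n/np.linalg.norm(n)
for nm,lt,ls,tt,ts in(("hook",[.0832,.9965,268.7207,211.8358],[.3516,-.9362,375.9364,263.8208],(270.2,229.5),(381.3,248)),("peg",[.0793,.9969,221.8637,210.8124],[.4014,-.9159,424.9182,291.7565],(223.2,226.7),(430.3,275.5))):
    o1,n1=pl(t,lt);o2,n2=pl(S,ls);d=np.cross(n1,n2);d/=np.linalg.norm(d)
    P=np.linalg.lstsq(np.array([n1,n2,[1,0,0]]),np.array([n1@o1,n2@o2,.65]),rcond=None)[0]
    print(nm,"axis",d,"at x=.65",P,"yaw",np.degrees(np.arctan2(d[1],d[0])))
    print(" tip",tri([ray(t["mtx"],t["extrinsics"],tt),ray(S["mtx"],S["extrinsics"],ts)]))
for yaw in (18.5,198.5-360):
    print(yaw,jog(s,[.462,-.178,.27],down(np.radians(yaw))))
E
```

```text
[[-0.9269  0.3754 -0.0007]
 [ 0.3754  0.9269 -0.0013]
 [ 0.0001 -0.0014 -1.    ]]
tool y yaw 67.9528792110321 [ 1.1006  0.131   1.489   0.      1.523  -0.0854]
hook axis [-0.995  -0.0994 -0.005 ] at x=.65 [0.65   0.1277 0.2268] yaw -174.29761299748606
 tip (array([0.5623, 0.1184, 0.2296]), [np.float64(0.00025039380878082596), np.float64(0.0002503938087808556)])
peg axis [-0.9335 -0.0302 -0.3574] at x=.65 [0.65   0.2446 0.234 ] yaw -178.14455659616667
 tip (array([0.57  , 0.2398, 0.2097]), [np.float64(0.0008321514160427781), np.float64(0.0008321514160427678)])
18.5 (array([-0.4951, -0.5912, -0.0374]), array([-0.0014,  0.0005,  0.8631]))
-161.5 (array([-0.4951, -0.5912, -0.0374]), array([-0.0006, -0.0017, -2.2785]))
```

Emit:
jog_arm(steps=[[0, 0, 0, -0.07, 0, 0, 0], [0, -0.1, -0.12, -0.07, 0, 0, 0.17], [0, -0.2, -0.24, -0.07, 0, 0, 0.35], [0, -0.3, -0.36, -0.07, 0, 0, 0.52], [0, -0.4, -0.48, -0.07, 0, 0, 0.7]])

```text
t: 0.78
tool_pos: [0.3014, 0.316, 0.2997]
orientation: [1.628, 2.686, -0.002]
force: [1.0, 0.1, 0.3]
opening: 0.0929
```

Run:
```python
from h import *
from plant import robot
s=robot.read_state();print(s["t"],s["q"],jog(s,[.462,-.178,.30],down(np.radians(18.5))))
```

```text
0.775 [ 0.6923 -0.3388  1.8041 -0.0008  1.6774  0.2113] (array([-0.5123, -0.0861,  0.0004]), array([-0.0009,  0.0011,  0.1579]))
```

Emit:
jog_arm(steps=[[0, -0.51, -0.086, 0, 0, 0, 0.158], [0, -0.51, -0.086, 0, 0, 0, 0.158], [0, -0.51, -0.086, 0, 0, 0, 0.158], [0, -0.51, -0.086, 0, 0, 0, 0.158], [0, -0.51, -0.086, 0, 0, 0, 0.158]])

```text
t: 1.4
tool_pos: [0.3976, 0.0185, 0.3003]
orientation: [1.835, 2.549, -0.001]
force: [1.2, 1.3, 0.2]
opening: 0.0929
```

Emit:
jog_arm(steps=[[0, -0.2, -0.034, 0, 0, 0, 0], [0, -0.2, -0.034, 0, 0, 0, 0], [0, -0.2, -0.034, 0, 0, 0, 0], [0, -0.2, -0.034, 0, 0, 0, 0], [0, -0.2, -0.034, 0, 0, 0, 0]])

```text
t: 2.02
tool_pos: [0.4285, -0.1825, 0.3]
orientation: [-1.838, -2.547, 0.001]
force: [-0.4, -0.8, 0.2]
opening: 0.0931
```

```bash
cat > look.py <<'E'
import sys
from h import *
from plant import robot
def look(cam,name):
    s=robot.read_state();c=robot.read_camera(cam)
    if cam=="wrist":
        p,r=toolpose(s);T=np.eye(4);T[:3,:3]=r.as_matrix();T[:3,3]=p;c["extrinsics"]=T@c["tool_from_camera"]
    cv2.imwrite(f"pics/{name}.png",c["image"][:,:,::-1]);np.savez(name+".npz",**c);return s,c
E
python3 - <<'E'
from look import *
s,c=look("wrist","w1")
print(s["t"],s["q"],s["tool_pos"],jog(s,[.462,-.178,.30],down(np.radians(18.5))))
E
```

```text
2.025 [-0.5122 -0.2564  1.7373 -0.0007  1.6612 -0.8329] [ 0.4285 -0.1825  0.3   ] (array([-0.0063,  0.0332, -0.    ]), array([-0.0008,  0.0001, -0.0022]))
```

View pics/w1.png

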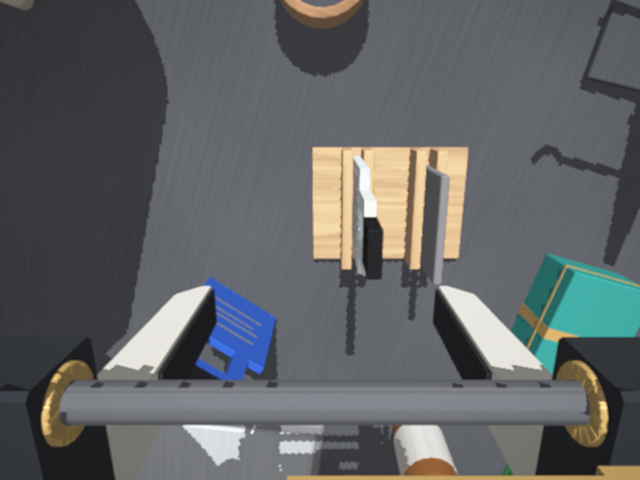

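Run:
```python
import cv2
a=cv2.imread("pics/w1.png")[130:290,300:480];cv2.imwrite("pics/w1c.png",cv2.resize(a,None,fx=3.7,fy=3.7,interpolation=cv2.INTER_CUBIC))
```

```text
(no output)
```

View pics/w1c.png

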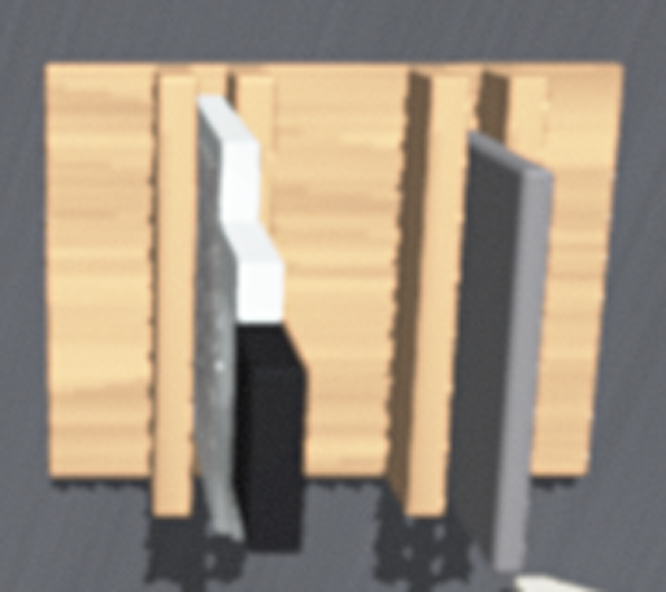

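Run:
```python
from h import *
c=load("w1.npz");K,T=c["mtx"],c["extrinsics"]
f=lambda q,z:np.array([plane(K,T,(300+u/3.7,130+v/3.7),z) for u,v in q])
for nm,q,z in(("rack",[(46,65),(622,65),(586,475),(50,475)],.042),("tab",[(247,368),(306,368),(301,552),(245,552)],.194),("div",[(524,175),(551,178),(520,568),(496,566)],.093)):
    P=f(q,z);print(nm,P.mean(0))
    for i in range(4):
        e=P[(i+1)%4]-P[i];print("  ",np.linalg.norm(e),np.degrees(np.arctan2(e[1],e[0])))
t=load("top0.npz");S=load("scene0.npz")
# tab top face centre in 2 views: check
P=f([(274.7,460)],.194)[0];print(P,proj(t["mtx"],t["extrinsics"],P))
```

```text
rack [ 0.4907 -0.1707  0.042 ]
   0.14673565901850671 18.297907631474065
   0.1104978890348598 -71.32460152758182
   0.14724221429409104 -161.7034659902756
   0.11049218270921314 108.41274083063155
tab [ 0.4616 -0.1801  0.194 ]
   0.009984379942661619 18.296912829134847
   0.033435042267342265 -70.96840952440822
   0.009814839265187383 -161.7037483255197
   0.03343753265972082 109.32208115464377
div [ 0.5326 -0.171   0.093 ]
   0.006235408134187299 12.008409904838317
   0.09558744914461315 -71.48059049784281
   0.005938087682504183 -166.79710079234383
   0.09574471552653169 108.688552718159
[ 0.4615 -0.1798  0.194 ] [387.6155 271.1234]
```

Run:
```python
from h import *
from plant import robot
s=robot.read_state();print(jog(s,[.4615,-.180,.1815],down(np.radians(18.4))))
```

```text
(array([-0.009 ,  0.0317,  0.1187]), array([-0.0004,  0.0002,  0.0009]))
```

Emit:
jog_arm(steps=[[0, -0.009, 0.0317, 0.0, 0, 0, 0], [0, -0.009, 0.0317, 0.05, 0, 0, 0], [0, -0.009, 0.0317, 0.09, 0, 0, 0], [0, -0.009, 0.0317, 0.1187, 0, 0, 0], [0, -0.009, 0.0317, 0.1187, 0, 0, 0]])

```text
t: 2.7
tool_pos: [0.46, -0.1773, 0.1793]
orientation: [-1.831, -2.547, 0.001]
force: [-0.1, 0.5, 0.0]
opening: 0.0929
```

Run:
```python
from look import *
s,c=look("wrist","w2")
print(s["t"],s["tool_pos"],jog(s,[.4615,-.180,.1815],down(np.radians(18.4))))
```

```text
2.7 [ 0.46   -0.1773  0.1793] (array([-0.003 ,  0.0005, -0.0023]), array([-0.0036, -0.0036,  0.0034]))
```

View pics/w2.png

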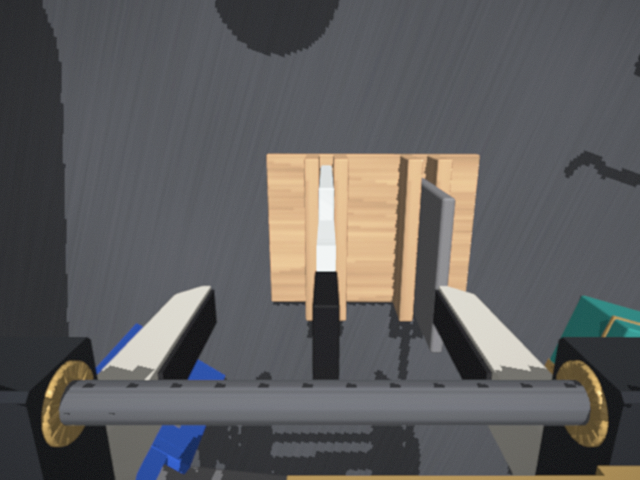

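The tab is centred between the jaws (u≈326, fingers at 213 and 435). I'll trim the pose, then close.

Emit:
jog_arm(steps=[[0, -0.003, 0.0005, -0.0025, -0.003, -0.003, 0.003], [0, -0.003, 0.0005, -0.0025, -0.003, -0.003, 0.003], [1, -0.003, 0.0005, -0.0025, -0.003, -0.003, 0.003], [1, -0.003, 0.0005, -0.0025, -0.003, -0.003, 0.003], [1, -0.003, 0.0005, -0.0025, -0.003, -0.003, 0.003]], force=50)

```text
t: 3.38
tool_pos: [0.4626, -0.1809, 0.1839]
orientation: [1.836, 2.546, 0.0]
force: [0.1, 0.0, -0.1]
opening: 0.0673
```

Emit:
jog_arm(steps=[[1, 0, 0, 0, 0, 0, 0], [1, 0, 0, 0, 0, 0, 0], [1, 0, 0, 0, 0, 0, 0], [1, 0, 0, 0, 0, 0, 0]])

```text
t: 3.88
tool_pos: [0.4626, -0.1809, 0.1839]
orientation: [1.836, 2.546, 0.0]
force: [0.9, 0.1, -0.2]
opening: 0.0273
```

Run:
```python
from look import *
s,c=look("wrist","w3")
print(s["t"],s["tool_pos"],s["opening"],s["force"],jog(s,[.4615,-.180,.1815],down(np.radians(18.4))))
```

```text
3.875 [ 0.4626 -0.1809  0.1839] 0.027345696158005507 [ 0.9153  0.142  -0.179 ] (array([ 0.0012, -0.0007,  0.0024]), array([ 0.0016,  0.0018, -0.0001]))
```

View pics/w3.png

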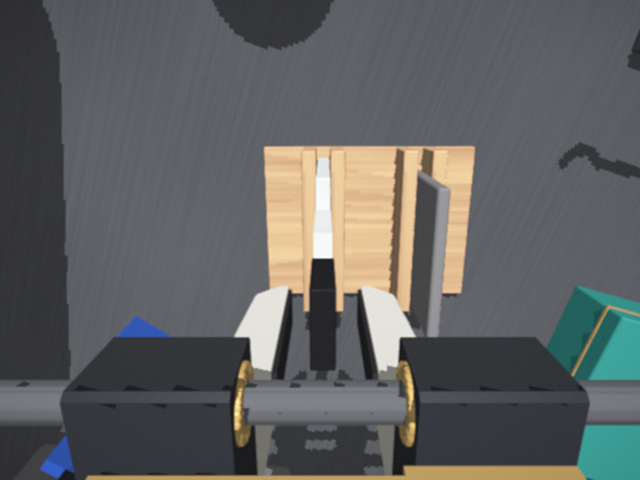

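Emit:
jog_arm(steps=[[1, 0.001, -0.0005, 0.002, 0, 0, 0], [1, 0.001, -0.0005, 0.002, 0, 0, 0], [1, 0.001, -0.0005, 0.002, 0, 0, 0], [1, 0.001, -0.0005, 0.002, 0, 0, 0], [1, 0.001, -0.0005, 0.002, 0, 0, 0]])

```text
t: 4.55
tool_pos: [0.4616, -0.18, 0.1816]
orientation: [1.837, 2.546, 0.0]
force: [-0.0, -0.4, -3.8]
opening: 0.0096
```

Emit:
jog_arm(steps=[[1, 0, 0, 0, 0, 0, 0], [1, 0, 0, 0, 0, 0, 0], [1, 0, 0, 0, 0, 0, 0]])

```text
t: 4.92
tool_pos: [0.4616, -0.18, 0.1815]
orientation: [1.837, 2.546, 0.0]
force: [-0.1, -0.8, -3.0]
opening: 0.01
```

Emit:
jog_arm(steps=[[1, 0, 0, -0.02, 0, 0, 0], [1, 0, 0, -0.045, 0, 0, 0], [1, 0, 0, -0.08, 0, 0, 0], [1, 0, 0, -0.11, 0, 0, 0], [1, 0, 0, -0.11, 0, 0, 0]])

```text
t: 5.55
tool_pos: [0.4627, -0.1806, 0.2942]
orientation: [1.834, 2.542, 0.002]
force: [-0.1, 0.4, -3.5]
opening: 0.0096
```

Emit:
jog_arm(steps=[[1, 0, 0, 0, 0, 0, 0], [1, 0, 0, 0, 0, 0, 0], [1, 0, 0, 0, 0, 0, 0]])

```text
t: 5.92
tool_pos: [0.4623, -0.1803, 0.2929]
orientation: [1.835, 2.544, 0.001]
force: [-0.5, 0.9, -3.3]
opening: 0.0096
```

Run:
```python
from look import *
s,c=look("wrist","w4")
print(s["t"],s["tool_pos"],s["opening"],s["force"])
s,c=look("scene","s4")
cv2.imwrite("pics/s4c.png",cv2.resize(c["image"][100:330,210:460,::-1],None,fx=3,fy=2.6,interpolation=cv2.INTER_CUBIC))
```

```text
5.925 [ 0.4623 -0.1803  0.2929] 0.00956408631239685 [-0.4986  0.8628 -3.291 ]
```

View pics/s4c.png

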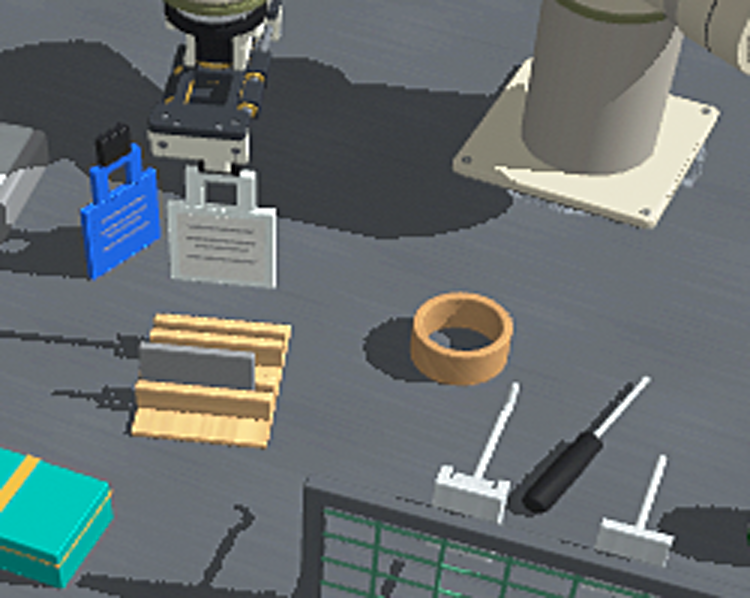

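View pics/w4.png

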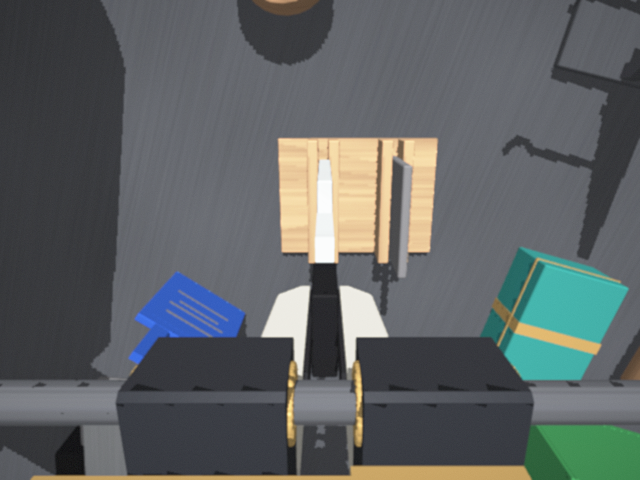

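Run:
```python
from look import *
s=robot.read_state()
print(jog(s,[.53,.04,.30],down(np.radians(5.5))))
c=load("s4.npz");p,r=toolpose(s);y=r.as_matrix()[:,1]
K,T=c["mtx"],c["extrinsics"]
im=c["image"][:,:,::-1].copy();im=cv2.resize(im,None,fx=8,fy=8,interpolation=cv2.INTER_CUBIC)
fx=r.apply([0,1,0]);fy=r.apply([1,0,0])
for z in(0,.104,.140,.150):
  for w in {0:(-.045,.045),.104:(-.045,-.014,.014,.045),.140:(-.014,.014),.150:(-.028,.028)}[z]:
    P=p+fy*w+fx*.004+np.array([0,0,z-.1735]);u=(proj(K,T,P)+.5)*8-.5
    cv2.circle(im,tuple(int(k) for k in u),3,(0,0,255),-1)
u=proj(K,T,p-[0,0,.06])*8; a,b=int(u[0]),int(u[1])
cv2.imwrite("pics/s4p.png",im[b-300:b+300,a-300:a+300])
```

```text
(array([ 0.1878,  0.1337, -0.0068]), array([0.0045, 0.0037, 0.225 ]))
```

View pics/s4p.png

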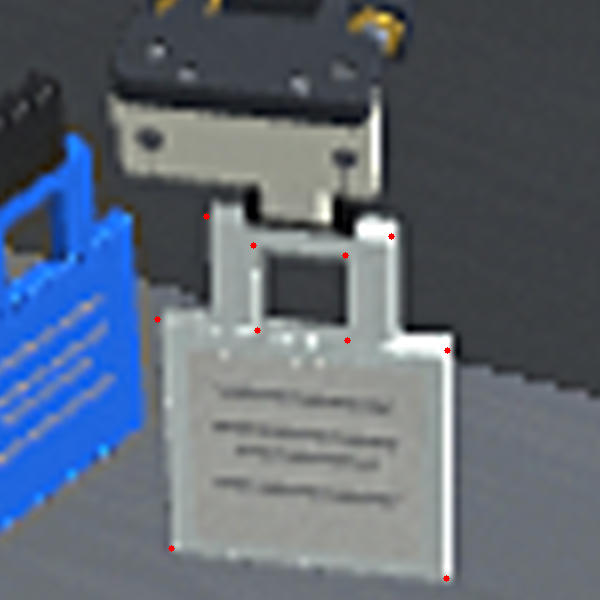

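Emit:
jog_arm(steps=[[1, 0.047, 0.033, -0.007, 0.004, 0.004, 0.06], [1, 0.094, 0.066, -0.007, 0.004, 0.004, 0.12], [1, 0.14, 0.1, -0.007, 0.004, 0.004, 0.18], [1, 0.188, 0.134, -0.007, 0.004, 0.004, 0.225], [1, 0.188, 0.134, -0.007, 0.004, 0.004, 0.225]])

```text
t: 6.65
tool_pos: [0.5305, 0.0443, 0.2996]
orientation: [-2.106, -2.33, -0.002]
force: [-0.3, -1.6, -3.0]
opening: 0.0094
```

Emit:
jog_arm(steps=[[1, 0, 0, 0, 0, 0, 0], [1, 0, 0, 0, 0, 0, 0], [1, 0, 0, 0, 0, 0, 0]])

```text
t: 7.02
tool_pos: [0.5304, 0.0432, 0.2996]
orientation: [-2.108, -2.328, -0.002]
force: [0.3, 0.6, -3.1]
opening: 0.0098
```

Run:
```python
from look import *
s,c=look("wrist","w5")
print(s["t"],s["tool_pos"],s["opening"],s["force"],jog(s,[.53,.04,.30],down(np.radians(5.5))))
```

```text
7.025 [0.5304 0.0432 0.2996] 0.00976518022807899 [ 0.3301  0.5778 -3.0532] (array([-0.0031, -0.0008, -0.0004]), array([ 0.    , -0.0015,  0.0032]))
```

View pics/w5.png

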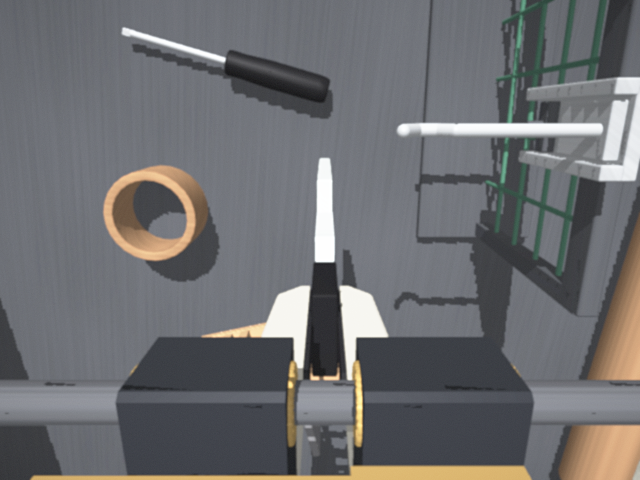

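Emit:
jog_arm(steps=[[1, -0.01, 0.03, 0, 0, 0, 0.003], [1, -0.01, 0.06, 0, 0, 0, 0.003], [1, -0.01, 0.06, 0, 0, 0, 0.003], [1, -0.01, 0.06, 0, 0, 0, 0.003], [1, -0.01, 0.06, 0, 0, 0, 0.003]])

```text
t: 7.7
tool_pos: [0.5906, 0.0391, 0.3]
orientation: [-2.112, -2.325, -0.002]
force: [0.4, -0.7, -3.0]
opening: 0.0093
```

Emit:
jog_arm(steps=[[1, 0, 0, 0, 0, 0, 0], [1, 0, 0, 0, 0, 0, 0]])

```text
t: 7.95
tool_pos: [0.5904, 0.0391, 0.3004]
orientation: [-2.112, -2.325, -0.003]
force: [-0.2, -0.2, -2.5]
opening: 0.0096
```

Run:
```python
from look import *
s,c=look("wrist","w6")
print(s["t"],s["tool_pos"],s["opening"],s["force"])
a=cv2.imread("pics/w5.png")[100:160,390:510];b=c["image"][100:180,260:420,::-1]
cv2.imwrite("pics/w5c.png",cv2.resize(a,None,fx=6,fy=6,interpolation=cv2.INTER_CUBIC))
cv2.imwrite("pics/w6c.png",cv2.resize(b,None,fx=5,fy=5,interpolation=cv2.INTER_CUBIC))
```

```text
7.95 [0.5904 0.0391 0.3004] 0.009605579491205173 [-0.167  -0.1857 -2.4826]
```

View pics/w5c.png

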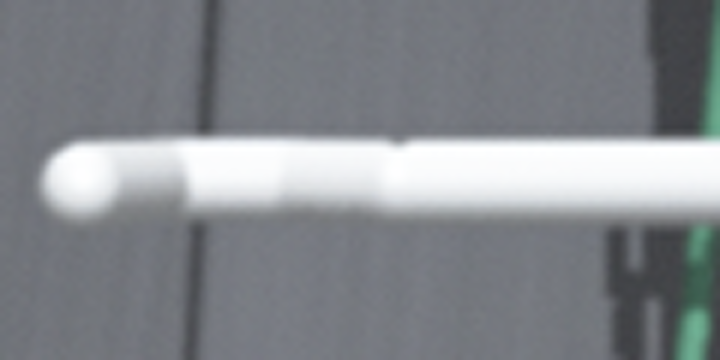

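View pics/w6c.png

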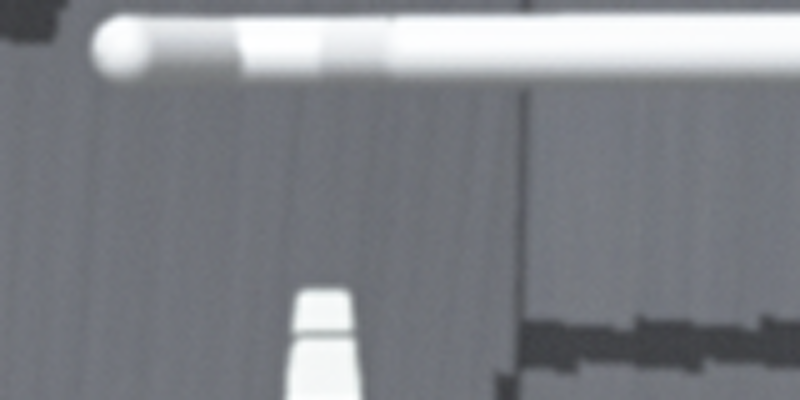

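View pics/w6.png

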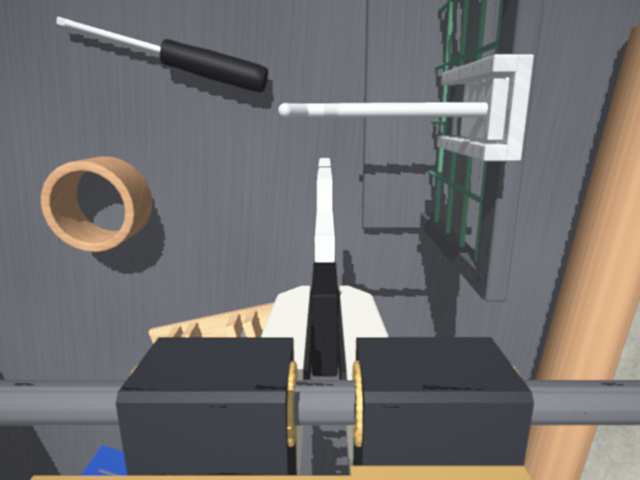

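Run:
```python
from h import *
a=load("w5.npz");b=load("w6.npz");S=load("scene0.npz");t=load("top0.npz")
f=lambda c,uv:ray(c["mtx"],c["extrinsics"],uv)
o=[]
for nm,x,y in(("tip",(403.3,130),(284.4,109.6)),("dip0",(420.8,129.2),(308,109.2)),("dip1",(437,129.2),(324.4,109.2)),("dipc",(428.9,129.2),(316.2,109.2)),("str",(453.8,129.5),(338,109.2)),("plateend",(600,129.5),(486,108.5))):
    p,e=tri([f(a,x),f(b,y)]);o.append(p);print(nm,p,e[0])
print("tip scene",proj(S["mtx"],S["extrinsics"],o[0]),"top",proj(t["mtx"],t["extrinsics"],o[0]))
d=o[5]-o[0];print(np.degrees(np.arctan2(d[1],d[0])),np.linalg.norm(d[:2]))
d=o[3]-o[0];print(np.linalg.norm(d[:2]),d)
```

```text
tip [0.5635 0.1174 0.2302] 2.4607616085023387e-05
dip0 [0.5747 0.1186 0.2187] 0.0001092389277747797
dip1 [0.5833 0.1194 0.2187] 9.775812110687721e-05
dipc [0.579  0.119  0.2187] 0.00010349453881279733
str [0.5902 0.1201 0.2253] 1.6187953740300416e-05
plateend [0.6653 0.1275 0.2249] 8.17650575325855e-05
tip scene [380.8175 248.0612] top [270.6837 228.9775]
5.694648968036777 0.10229596131781371
0.015621937003901147 [ 0.0155  0.0016 -0.0115]
```

Run:
```python
from h import *
from plant import robot
s=robot.read_state();print(jog(s,[.535,.039,.29],down(np.radians(5.6))),jog(s,[.535,.1146,.273],down(np.radians(5.6))))
```

```text
(array([ 0.0052, -0.0552,  0.0103]), array([ 0.0008, -0.0015, -0.0017])) (array([ 0.0804, -0.048 ,  0.0274]), array([ 0.0008, -0.0015, -0.0017]))
```

Emit:
jog_arm(steps=[[1, 0.005, -0.03, 0.01, 0, 0, 0], [1, 0.005, -0.055, 0.01, 0, 0, 0], [1, 0.005, -0.055, 0.01, 0, 0, 0], [1, 0.04, -0.05, 0.02, 0, 0, -0.002], [1, 0.08, -0.048, 0.027, 0, 0, -0.002]])

```text
t: 8.62
tool_pos: [0.5358, 0.1146, 0.2734]
orientation: [2.112, 2.326, 0.004]
force: [-0.4, -0.4, -2.9]
opening: 0.0097
```

Emit:
jog_arm(steps=[[1, 0, 0, 0, 0, 0, 0], [1, 0, 0, 0, 0, 0, 0], [1, 0, 0, 0, 0, 0, 0]])

```text
t: 9.0
tool_pos: [0.5363, 0.1138, 0.2738]
orientation: [2.112, 2.324, 0.004]
force: [-0.4, 0.2, -1.9]
opening: 0.0097
```

Run:
```python
from look import *
s,c=look("wrist","w7")
print(s["t"],s["tool_pos"],s["opening"],s["force"],jog(s,[.535,.1146,.273],down(np.radians(5.6))))
s,c=look("scene","s7")
cv2.imwrite("pics/s7c.png",cv2.resize(c["image"][190:320,310:450,::-1],None,fx=5,fy=4.5,interpolation=cv2.INTER_CUBIC))
```

```text
9.0 [0.5363 0.1138 0.2738] 0.009660012108725712 [-0.448   0.1716 -1.908 ] (array([ 0.0009, -0.0012,  0.0008]), array([ 0.0026, -0.0011, -0.0023]))
```

View pics/w7.png

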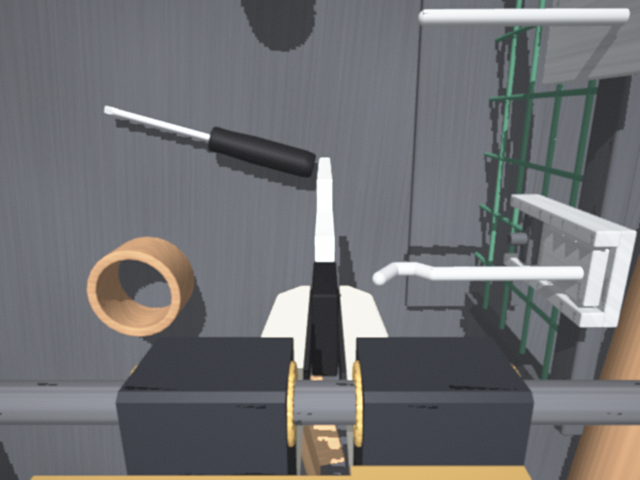

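View pics/s7c.png

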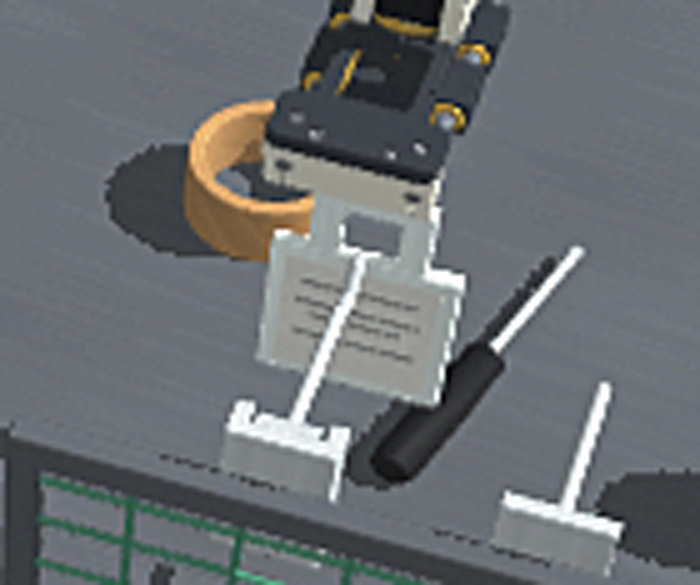

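Run:
```python
from h import *
from plant import robot
c=load("w7.npz");K=c["mtx"];T=c["tool_from_camera"]
for nm,q in (("card corner",[.045,0,.1735-.104]),("topbar corner",[.028,0,.1735-.150])): print(nm,proj(K,T,q))
# height of card corner line from image: alternative offsets
for dz in(-.003,.003): print(dz,proj(K,T,[.045,0,.1735-.104+dz]), proj(K,T,[.045+dz,0,.1735-.104]))
E=c["extrinsics"]
print("tip",proj(K,E,[.5635,.1174,.2302]),"seat",proj(K,E,[.580,.119,.218]),"str",proj(K,E,[.5902,.1201,.2253]))
s=robot.read_state();print(jog(s,[.580,.119,.273],down(np.radians(5.6))))
im=cv2.imread("pics/w7.png");cv2.imwrite("pics/w7c.png",cv2.resize(im[140:300,300:460],None,fx=3.7,fy=3.7,interpolation=cv2.INTER_CUBIC))
```

```text
card corner [323.4195 180.6499]
topbar corner [323.3893 236.9233]
-0.003 [323.4138 181.5531] [323.4305 186.3848]
0.003 [323.4252 179.7698] [323.4085 174.8705]
tip [379.1728 278.2263] seat [408.1409 269.3328] str [431.3701 274.1834]
(array([0.001 , 0.0442, 0.0008]), array([ 0.0024, -0.0013, -0.0025]))
```

View pics/w7c.png

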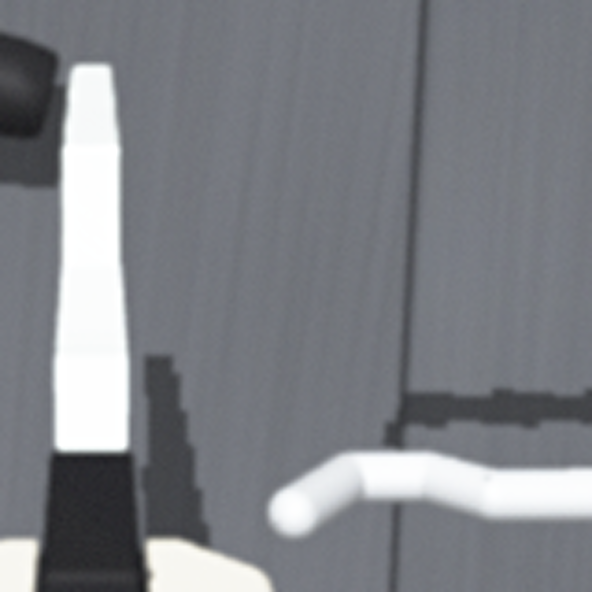

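The predictions match the side view: tip at 379,278, dip at about 407,268 and the card corner within 1 mm. I'll advance over the tip.

Emit:
jog_arm(steps=[[1, 0, 0.011, 0.0005, 0.002, -0.001, -0.0025], [1, 0, 0.022, 0.0005, 0.002, -0.001, -0.0025], [1, 0, 0.033, 0.0005, 0.002, -0.001, -0.0025], [1, 0, 0.044, 0.0005, 0.002, -0.001, -0.0025], [1, 0, 0.044, 0.0005, 0.002, -0.001, -0.0025]])

```text
t: 9.72
tool_pos: [0.5806, 0.118, 0.273]
orientation: [-2.11, -2.327, -0.0]
force: [-0.5, 1.3, -2.8]
opening: 0.0096
```

Emit:
jog_arm(steps=[[1, 0, 0, 0, 0, 0, 0], [1, 0, 0, 0, 0, 0, 0], [1, 0, 0, 0, 0, 0, 0]])

```text
t: 10.1
tool_pos: [0.5804, 0.118, 0.2731]
orientation: [-2.11, -2.327, -0.0]
force: [0.0, 0.2, -3.0]
opening: 0.0094
```

Run:
```python
from look import *
s,c=look("wrist","w8")
print(s["t"],s["tool_pos"],s["opening"],s["force"],jog(s,[.580,.1184,.256],down(np.radians(5.6))))
cv2.imwrite("pics/w8c.png",cv2.resize(c["image"][140:300,280:480,::-1],None,fx=4,fy=3.7,interpolation=cv2.INTER_CUBIC))
s,c=look("scene","s8")
cv2.imwrite("pics/s8c.png",cv2.resize(c["image"][210:310,310:430,::-1],None,fx=6,fy=6,interpolation=cv2.INTER_CUBIC))
```

```text
10.1 [0.5804 0.118  0.2731] 0.00937769840431818 [ 0.0397  0.1585 -2.9822] (array([ 0.0004, -0.0004,  0.0171]), array([ 0.0001, -0.0003, -0.    ]))
```

View pics/w8c.png

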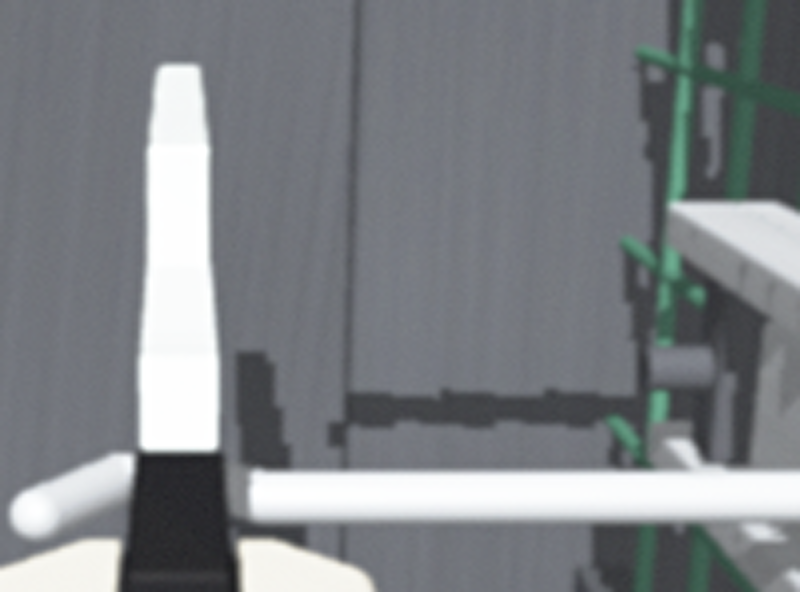

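View pics/s8c.png

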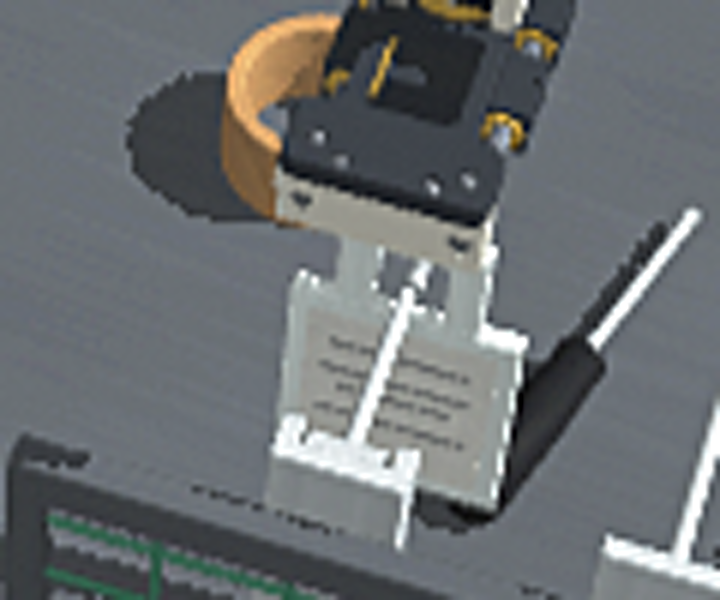

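The hook bar runs through the opening and the frame sits over the dip. Now I lower it.

Emit:
jog_arm(steps=[[1, 0, 0, 0.006, 0, 0, 0], [1, 0, 0, 0.012, 0, 0, 0], [1, 0, 0, 0.016, 0, 0, 0], [1, 0, 0, 0.018, 0, 0, 0], [1, 0, 0, 0.018, 0, 0, 0]])

```text
t: 10.82
tool_pos: [0.5804, 0.118, 0.2549]
orientation: [-2.11, -2.327, 0.0]
force: [-0.8, -0.1, -2.8]
opening: 0.0096
```

Emit:
jog_arm(steps=[[1, 0, 0, 0, 0, 0, 0], [1, 0, 0, 0, 0, 0, 0]])

```text
t: 11.08
tool_pos: [0.5804, 0.118, 0.2551]
orientation: [-2.11, -2.327, -0.0]
force: [-0.2, -0.3, -2.8]
opening: 0.0095
```

Emit:
jog_arm(steps=[[1, 0, 0, 0.001, 0, 0, 0], [1, 0, 0, 0.002, 0, 0, 0], [1, 0, 0, 0.002, 0, 0, 0]])

```text
t: 11.45
tool_pos: [0.5807, 0.1181, 0.2539]
orientation: [2.11, 2.327, 0.002]
force: [-2.0, -0.2, 3.4]
opening: 0.0099
```

Emit:
jog_arm(steps=[[1, 0, 0, 0.0005, 0, 0, 0], [1, 0, 0, 0.001, 0, 0, 0], [1, 0, 0, 0.001, 0, 0, 0]])

```text
t: 11.82
tool_pos: [0.5808, 0.1181, 0.2529]
orientation: [2.11, 2.327, 0.002]
force: [-2.3, -0.6, 3.6]
opening: 0.0096
```

Run:
```python
from look import *
s,c=look("wrist","w9")
print(s["t"],s["tool_pos"],s["opening"],s["force"],s["wrist_torque"])
cv2.imwrite("pics/w9c.png",cv2.resize(c["image"][140:300,280:480,::-1],None,fx=4,fy=3.7,interpolation=cv2.INTER_CUBIC))
s,c=look("scene","s9")
cv2.imwrite("pics/s9c.png",cv2.resize(c["image"][210:310,310:430,::-1],None,fx=6,fy=6,interpolation=cv2.INTER_CUBIC))
```

```text
11.825 [0.5808 0.1181 0.2529] 0.009610508551886568 [-2.2756 -0.6162  3.5594] [-0.1167  0.3849 -0.0396]
```

View pics/w9c.png

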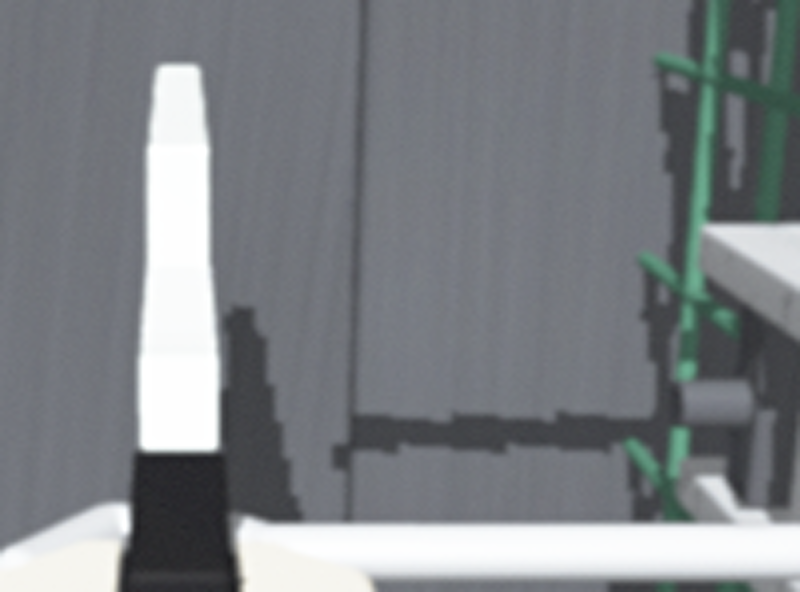

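View pics/s9c.png

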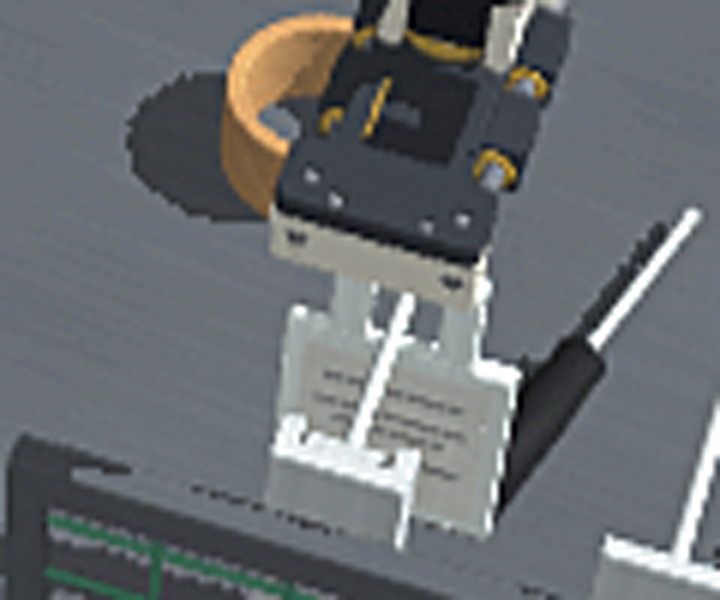

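Contact registers about 6.4 N on the hook, but the push along -x (≈2.2 N) and the bend so close behind the tab suggest the frame sits about 3 mm too far back, on the rear slope. I'll lift slightly, shift 3 mm toward the tip and lower again.

Emit:
jog_arm(steps=[[1, 0, 0, -0.004, 0, 0, 0], [1, 0, -0.0015, -0.004, 0, 0, 0], [1, 0, -0.003, -0.004, 0, 0, 0], [1, 0, -0.003, -0.004, 0, 0, 0], [1, 0, -0.003, -0.004, 0, 0, 0]])

```text
t: 12.55
tool_pos: [0.5777, 0.1177, 0.2568]
orientation: [2.11, 2.327, 0.002]
force: [0.2, -0.5, -2.5]
opening: 0.0096
```

Emit:
jog_arm(steps=[[1, 0, 0, 0, 0, 0, 0], [1, 0, 0, 0, 0, 0, 0]])

```text
t: 12.8
tool_pos: [0.5777, 0.1178, 0.2567]
orientation: [2.11, 2.327, 0.002]
force: [0.3, 0.2, -3.6]
opening: 0.0099
```

Run:
```python
from look import *
s=robot.read_state()
print(s["t"],s["tool_pos"],s["opening"],s["force"],s["wrist_torque"],jog(s,s["tool_pos"],down(np.radians(5.6))))
```

```text
12.8 [0.5777 0.1178 0.2567] 0.00993184266486836 [ 0.3423  0.2158 -3.5641] [-0.1275  0.0834  0.0405] (array([0., 0., 0.]), array([ 0.0011, -0.0003, -0.0001]))
```

Emit:
jog_arm(steps=[[1, 0, 0, 0.001, 0, 0, 0], [1, 0, 0, 0.002, 0, 0, 0], [1, 0, 0, 0.003, 0, 0, 0], [1, 0, 0, 0.003, 0, 0, 0]])

```text
t: 13.3
tool_pos: [0.5777, 0.1178, 0.2535]
orientation: [2.11, 2.327, 0.001]
force: [0.4, 0.0, -2.7]
opening: 0.0097
```

Emit:
jog_arm(steps=[[1, 0, 0, 0.0005, 0, 0, 0], [1, 0, 0, 0.001, 0, 0, 0], [1, 0, 0, 0.001, 0, 0, 0]])

```text
t: 13.68
tool_pos: [0.5777, 0.1178, 0.2527]
orientation: [2.11, 2.327, 0.002]
force: [1.1, 0.7, -3.0]
opening: 0.01
```

Emit:
jog_arm(steps=[[1, 0, 0, 0.0005, 0, 0, 0], [1, 0, 0, 0.001, 0, 0, 0], [1, 0, 0, 0.001, 0, 0, 0]])

```text
t: 14.05
tool_pos: [0.5779, 0.1178, 0.2522]
orientation: [2.11, 2.327, 0.002]
force: [-0.7, 0.1, 2.0]
opening: 0.0099
```

Emit:
jog_arm(steps=[[1, 0, 0, 0.0005, 0, 0, 0], [1, 0, 0, 0.001, 0, 0, 0], [1, 0, 0, 0.001, 0, 0, 0]])

```text
t: 14.42
tool_pos: [0.5779, 0.1178, 0.2514]
orientation: [2.11, 2.326, 0.003]
force: [-1.9, -0.9, 3.0]
opening: 0.0096
```

Run:
```python
from look import *
s,c=look("wrist","w10")
print(s["t"],s["tool_pos"],s["opening"],s["force"],s["wrist_torque"])
cv2.imwrite("pics/w10c.png",cv2.resize(c["image"][220:320,240:400,::-1],None,fx=5,fy=5,interpolation=cv2.INTER_CUBIC))
```

```text
14.425 [0.5779 0.1178 0.2514] 0.009594285462379254 [-1.902  -0.8705  3.035 ] [-0.139   0.3576 -0.0233]
```

View pics/w10c.png

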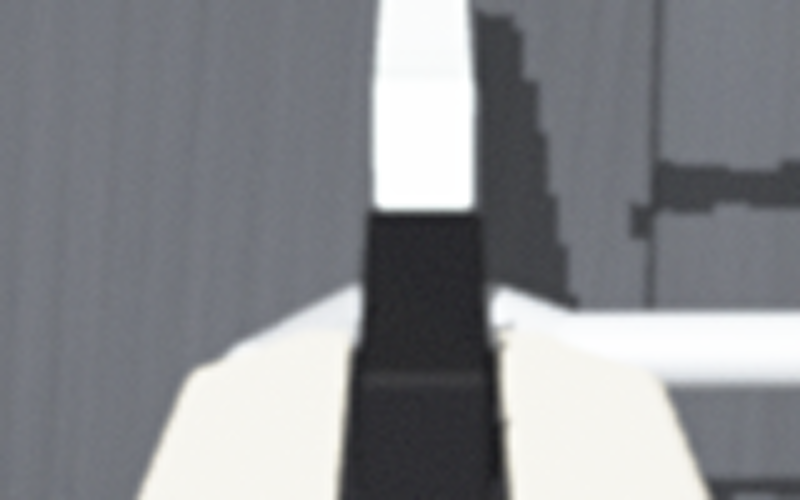

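The tab now sits symmetrically over the dip, and the hook has already slid about 2 mm. I'll tug in bounded small steps; each call restarts from the measured pose, which limits the force.

Emit:
jog_arm(steps=[[1, 0, 0, 0.0007, 0, 0, 0], [1, 0, 0, 0.0014, 0, 0, 0], [1, 0, 0, 0.0014, 0, 0, 0]])

```text
t: 14.85
tool_pos: [0.5779, 0.1178, 0.2498]
orientation: [2.11, 2.326, 0.003]
force: [-1.9, -0.7, 2.6]
opening: 0.0097
```

Emit:
jog_arm(steps=[[1, 0, 0, 0.0007, 0, 0, 0], [1, 0, 0, 0.0014, 0, 0, 0], [1, 0, 0, 0.0014, 0, 0, 0]])

```text
t: 15.22
tool_pos: [0.5779, 0.1178, 0.2483]
orientation: [2.11, 2.326, 0.002]
force: [-2.0, 0.2, 1.7]
opening: 0.0096
```

Emit:
jog_arm(steps=[[1, 0, 0, 0.0007, 0, 0, 0], [1, 0, 0, 0.0014, 0, 0, 0], [1, 0, 0, 0.0014, 0, 0, 0]])

```text
t: 15.6
tool_pos: [0.5779, 0.1178, 0.2467]
orientation: [2.11, 2.327, 0.002]
force: [-1.0, 0.8, 3.2]
opening: 0.0098
```

Emit:
jog_arm(steps=[[1, 0, 0, 0.0004, 0, 0, 0], [1, 0, 0, 0.0008, 0, 0, 0]])

```text
t: 15.85
tool_pos: [0.5779, 0.1178, 0.246]
orientation: [2.11, 2.327, 0.002]
force: [-2.0, -1.0, 3.6]
opening: 0.0095
```

Emit:
jog_arm(steps=[[1, 0, 0, 0.0004, 0, 0, 0], [1, 0, 0, 0.0008, 0, 0, 0]])

```text
t: 16.1
tool_pos: [0.5779, 0.1178, 0.2452]
orientation: [2.11, 2.327, 0.002]
force: [-2.7, 0.0, 3.5]
opening: 0.0094
```

Emit:
jog_arm(steps=[[1, 0, 0, 0.0004, 0, 0, 0], [1, 0, 0, 0.0008, 0, 0, 0]])

```text
t: 16.35
tool_pos: [0.5779, 0.1178, 0.2443]
orientation: [2.11, 2.327, 0.002]
force: [-1.2, -0.1, 3.3]
opening: 0.0096
```

Emit:
jog_arm(steps=[[1, 0, 0, 0.0005, 0, 0, 0], [1, 0, 0, 0.001, 0, 0, 0], [1, 0, 0, 0.001, 0, 0, 0]])

```text
t: 16.73
tool_pos: [0.5779, 0.1178, 0.2432]
orientation: [2.11, 2.327, 0.002]
force: [-1.4, -0.1, 2.4]
opening: 0.0096
```

Emit:
jog_arm(steps=[[1, 0, 0, 0.0005, 0, 0, 0], [1, 0, 0, 0.001, 0, 0, 0], [1, 0, 0, 0.001, 0, 0, 0]])

```text
t: 17.1
tool_pos: [0.5779, 0.1178, 0.2421]
orientation: [2.11, 2.327, 0.002]
force: [-1.3, 0.8, 2.8]
opening: 0.0097
```

Emit:
jog_arm(steps=[[1, 0, 0, 0.0005, 0, 0, 0], [1, 0, 0, 0.001, 0, 0, 0], [1, 0, 0, 0.001, 0, 0, 0]])

```text
t: 17.48
tool_pos: [0.5779, 0.1178, 0.2411]
orientation: [2.11, 2.327, 0.002]
force: [-1.3, 0.1, 2.6]
opening: 0.0095
```

Emit:
jog_arm(steps=[[1, 0, 0, 0.0005, 0, 0, 0], [1, 0, 0, 0.001, 0, 0, 0], [1, 0, 0, 0.001, 0, 0, 0]])

```text
t: 17.85
tool_pos: [0.5779, 0.1178, 0.24]
orientation: [2.11, 2.327, 0.002]
force: [-1.5, -0.7, 3.0]
opening: 0.0094
```

Emit:
jog_arm(steps=[[1, 0, 0, 0.0005, 0, 0, 0], [1, 0, 0, 0.001, 0, 0, 0], [1, 0, 0, 0.001, 0, 0, 0]])

```text
t: 18.23
tool_pos: [0.5779, 0.1178, 0.2389]
orientation: [2.11, 2.327, 0.002]
force: [-0.3, -0.6, 3.8]
opening: 0.0096
```

Run:
```python
from look import *
s,c=look("wrist","w11")
print(s["t"],s["tool_pos"],s["opening"],s["force"],s["wrist_torque"])
cv2.imwrite("pics/w11c.png",cv2.resize(c["image"][140:320,240:400,::-1],None,fx=5,fy=3.3,interpolation=cv2.INTER_CUBIC))
```

```text
18.225 [0.5779 0.1178 0.2389] 0.009623296803503477 [-0.3301 -0.5541  3.8171] [-0.0547  0.2996  0.0249]
```

View pics/w11c.png

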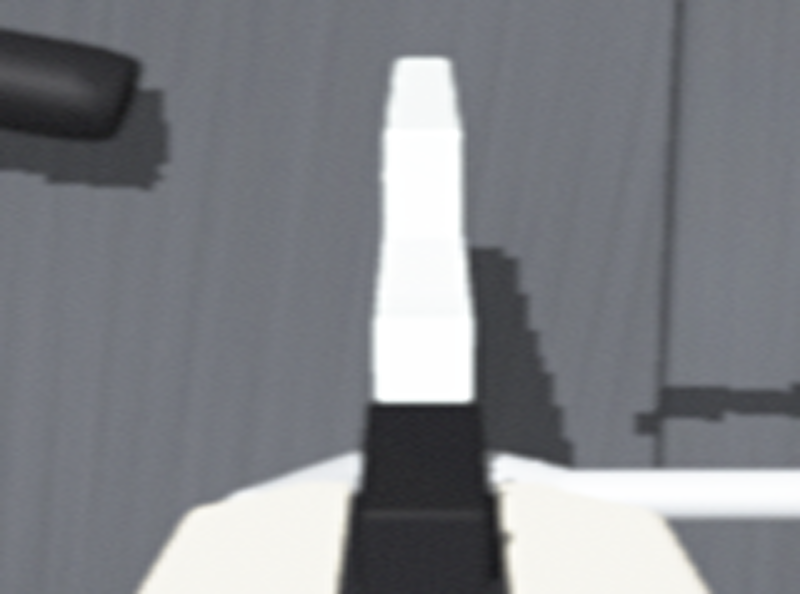

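The hook keeps the same place in the wrist view (bar at v≈282 in both), so it is really sliding with the frame. I'll continue.

Emit:
jog_arm(steps=[[1, 0, 0, 0.0005, 0, 0, 0], [1, 0, 0, 0.001, 0, 0, 0], [1, 0, 0, 0.001, 0, 0, 0]])

```text
t: 18.65
tool_pos: [0.5779, 0.1178, 0.2378]
orientation: [2.11, 2.327, 0.002]
force: [-0.6, 0.5, 3.1]
opening: 0.0097
```

Emit:
jog_arm(steps=[[1, 0, 0, 0.0005, 0, 0, 0], [1, 0, 0, 0.001, 0, 0, 0], [1, 0, 0, 0.001, 0, 0, 0]])

```text
t: 19.02
tool_pos: [0.5779, 0.1178, 0.2367]
orientation: [2.11, 2.327, 0.002]
force: [-1.2, -0.7, 2.8]
opening: 0.0096
```

Emit:
jog_arm(steps=[[1, 0, 0, 0.0005, 0, 0, 0], [1, 0, 0, 0.001, 0, 0, 0], [1, 0, 0, 0.001, 0, 0, 0]])

```text
t: 19.4
tool_pos: [0.578, 0.1178, 0.2361]
orientation: [2.11, 2.327, 0.002]
force: [-2.4, -0.2, 4.5]
opening: 0.0093
```

Emit:
jog_arm(steps=[[1, 0, 0, 0.0003, 0, 0, 0], [1, 0, 0, 0.0003, 0, 0, 0], [1, 0, 0, 0.0003, 0, 0, 0]])

```text
t: 19.77
tool_pos: [0.578, 0.1178, 0.2361]
orientation: [2.11, 2.326, 0.003]
force: [-2.7, -0.3, 5.5]
opening: 0.0099
```

Emit:
jog_arm(steps=[[1, 0, 0, 0.0003, 0, 0, 0], [1, 0, 0, 0.0006, 0, 0, 0], [1, 0, 0, 0.0006, 0, 0, 0]])

```text
t: 20.15
tool_pos: [0.578, 0.1178, 0.2361]
orientation: [2.109, 2.326, 0.003]
force: [-4.2, -0.4, 6.8]
opening: 0.0098
```

Emit:
jog_arm(steps=[[1, 0, 0, 0.0005, 0, 0, 0], [1, 0, 0, 0.001, 0, 0, 0], [1, 0, 0, 0.001, 0, 0, 0]])

```text
t: 20.52
tool_pos: [0.578, 0.1178, 0.236]
orientation: [2.109, 2.326, 0.004]
force: [-4.3, -1.0, 8.0]
opening: 0.0097
```

Emit:
jog_arm(steps=[[1, 0, -0.0003, 0.0008, 0, 0, 0], [1, 0, -0.0003, 0.0015, 0, 0, 0], [1, 0, -0.0003, 0.0015, 0, 0, 0], [1, 0, -0.0003, 0.0015, 0, 0, 0]])

```text
t: 21.02
tool_pos: [0.578, 0.1178, 0.2359]
orientation: [2.108, 2.325, 0.005]
force: [-4.7, -0.7, 10.7]
opening: 0.0097
```

Emit:
jog_arm(steps=[[1, 0, -0.0003, 0.0014, 0, 0, 0], [1, 0, -0.0003, 0.0014, 0, 0, 0], [1, 0, -0.0003, 0.0014, 0, 0, 0], [1, 0, -0.0003, 0.0014, 0, 0, 0]])

```text
t: 21.52
tool_pos: [0.5779, 0.1178, 0.2359]
orientation: [2.108, 2.325, 0.007]
force: [-4.1, -1.3, 9.8]
opening: 0.0095
```

Run:
```python
from look import *
s,c=look("wrist","w12")
print(s["t"],s["tool_pos"],s["opening"],s["force"],s["wrist_torque"],jog(s,s["tool_pos"],down(np.radians(5.6))))
cv2.imwrite("pics/w12c.png",cv2.resize(c["image"][140:320,240:400,::-1],None,fx=5,fy=3.3,interpolation=cv2.INTER_CUBIC))
```

```text
21.525 [0.5779 0.1178 0.2359] 0.009509843329073463 [-4.0732 -1.2587  9.8185] [-0.2543  1.0296  0.0361] (array([0., 0., 0.]), array([ 0.0056, -0.0002,  0.0001]))
```

View pics/w12c.png

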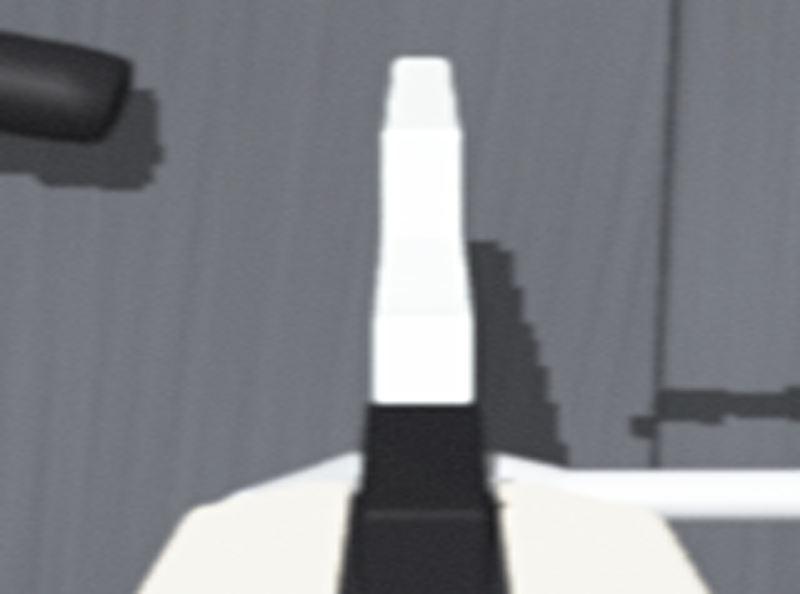

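Emit:
jog_arm(steps=[[1, 0, -0.0003, 0.0016, 0, 0, 0], [1, 0, -0.0003, 0.0017, 0, 0, 0], [1, 0, -0.0003, 0.0017, 0, 0, 0], [1, 0, -0.0003, 0.0017, 0, 0, 0], [1, 0, -0.0003, 0.0017, 0, 0, 0]])

```text
t: 22.2
tool_pos: [0.5779, 0.1178, 0.2359]
orientation: [2.107, 2.324, 0.008]
force: [-5.7, -1.6, 11.8]
opening: 0.01
```

Emit:
jog_arm(steps=[[1, 0, -0.0004, 0.0016, 0, 0, 0], [1, 0, -0.0004, 0.0016, 0, 0, 0], [1, 0, -0.0004, 0.0016, 0, 0, 0], [1, 0, -0.0004, 0.0016, 0, 0, 0], [1, 0, -0.0004, 0.0016, 0, 0, 0]])

```text
t: 22.82
tool_pos: [0.5778, 0.1178, 0.2359]
orientation: [2.106, 2.323, 0.01]
force: [-5.0, -1.5, 11.1]
opening: 0.0096
```

Emit:
jog_arm(steps=[[1, 0, -0.0004, 0.0016, 0, 0, 0], [1, 0, -0.0004, 0.0016, 0, 0, 0], [1, 0, -0.0004, 0.0016, 0, 0, 0], [1, 0, -0.0004, 0.0016, 0, 0, 0], [1, 0, -0.0004, 0.0016, 0, 0, 0]])

```text
t: 23.45
tool_pos: [0.5778, 0.1178, 0.2359]
orientation: [2.105, 2.322, 0.012]
force: [-4.6, -0.2, 11.5]
opening: 0.0094
```

Run:
```python
from look import *
s=robot.read_state()
print(s["t"],s["tool_pos"],s["force"],s["wrist_torque"],jog(s,s["tool_pos"],down(np.radians(5.6))))
```

```text
23.45 [0.5778 0.1178 0.2359] [-4.6423 -0.2474 11.5291] [-0.2398  1.0322  0.0017] (array([0., 0., 0.]), array([ 0.0104, -0.0001,  0.0001]))
```

Held about 14 N on the stop for roughly 2.5 s. Next I relax the pull and straighten the tool.

Emit:
jog_arm(steps=[[1, 0, 0, 0, 0.003, 0, 0], [1, 0, 0, -0.0002, 0.007, 0, 0], [1, 0, 0, -0.0003, 0.0104, 0, 0], [1, 0, 0, -0.0003, 0.0104, 0, 0]])

```text
t: 23.95
tool_pos: [0.578, 0.1178, 0.2361]
orientation: [-2.11, -2.327, -0.0]
force: [-0.2, -0.5, 3.2]
opening: 0.0099
```

Run:
```python
from look import *
s=robot.read_state()
print(s["t"],s["tool_pos"],s["force"],s["wrist_torque"],jog(s,s["tool_pos"],down(np.radians(5.6))))
```

```text
23.95 [0.578  0.1178 0.2361] [-0.2492 -0.4778  3.213 ] [-0.0896  0.1515 -0.017 ] (array([0., 0., 0.]), array([ 0.0001, -0.0001,  0.0001]))
```

Emit:
jog_arm(steps=[[1, 0, 0, -0.0003, 0, 0, 0], [1, 0, 0, -0.0003, 0, 0, 0]])

```text
t: 24.2
tool_pos: [0.5779, 0.1178, 0.2362]
orientation: [-2.11, -2.327, 0.0]
force: [0.4, 0.4, 0.8]
opening: 0.0098
```

Run:
```python
from look import *
s,c=look("wrist","w13")
print(s["t"],s["tool_pos"],s["force"],s["wrist_torque"])
cv2.imwrite("pics/w13c.png",cv2.resize(c["image"][140:320,240:400,::-1],None,fx=5,fy=3.3,interpolation=cv2.INTER_CUBIC))
```

```text
24.2 [0.5779 0.1178 0.2362] [0.3624 0.4189 0.8245] [-0.0738 -0.006   0.0053]
```

View pics/w13c.png

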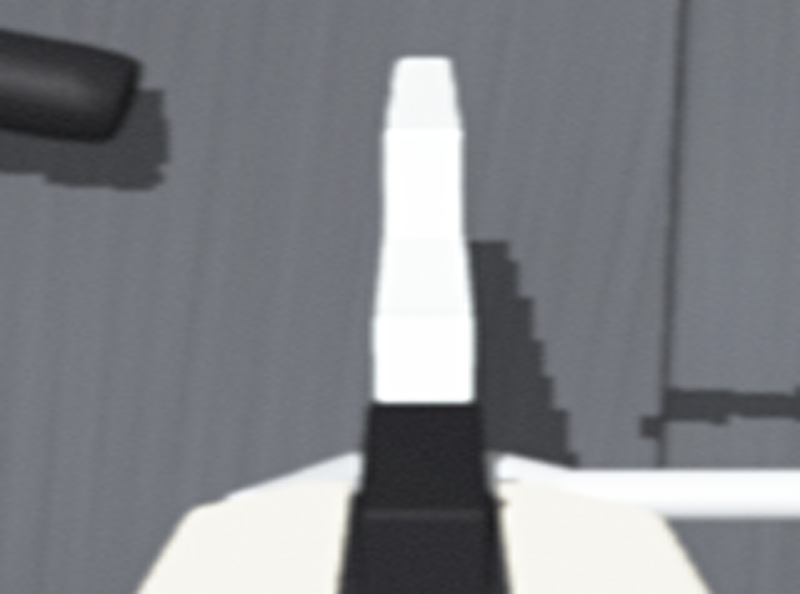

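Emit:
jog_arm(steps=[[0.87, 0, 0, 0, 0, 0, 0], [0.85, 0, 0, 0, 0, 0, 0], [0.82, 0, 0, 0, 0, 0, 0], [0.75, 0, 0, 0, 0, 0, 0], [0.7, 0, 0, 0, 0, 0, 0]], force=5)

```text
t: 24.88
tool_pos: [0.5779, 0.1178, 0.2362]
orientation: [-2.11, -2.327, -0.0]
force: [-0.1, -1.0, 0.0]
opening: 0.0271
```

Emit:
jog_arm(steps=[[0.6, 0, 0, 0, 0, 0, 0], [0.6, 0, 0, 0, 0, 0, 0], [0.6, 0, 0, 0, 0, 0, 0]])

```text
t: 25.25
tool_pos: [0.5779, 0.1178, 0.2362]
orientation: [-2.11, -2.327, 0.0]
force: [0.0, 0.3, 0.8]
opening: 0.0372
```

Run:
```python
from look import *
s,c=look("wrist","w14")
print(s["t"],s["tool_pos"],s["opening"],s["force"],s["wrist_torque"])
```

```text
25.25 [0.5779 0.1178 0.2362] 0.03724901266748443 [0.0071 0.289  0.844 ] [-0.0659  0.0263  0.0845]
```

View pics/w14.png

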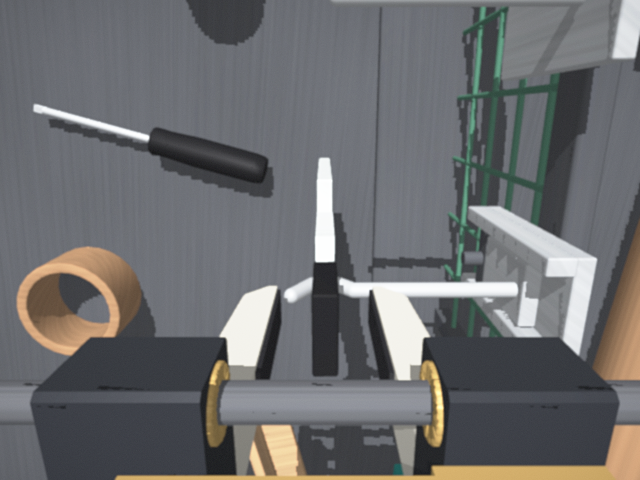

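The frame now hangs free of the fingers, with the tab clear between the jaws (u 313–338). I'll withdraw straight up.

Emit:
jog_arm(steps=[[0.6, 0, 0, -0.01, 0, 0, 0], [0.6, 0, 0, -0.03, 0, 0, 0], [0.6, 0, 0, -0.06, 0, 0, 0], [0.6, 0, 0, -0.1, 0, 0, 0], [0.6, 0, 0, -0.1, 0, 0, 0]])

```text
t: 25.92
tool_pos: [0.5798, 0.118, 0.3428]
orientation: [2.106, 2.323, 0.011]
force: [0.7, -0.3, 0.2]
opening: 0.0372
```

Emit:
jog_arm(steps=[[0.6, -0.06, -0.06, 0, 0, 0, 0], [0.6, -0.06, -0.06, 0, 0, 0, 0], [0.6, -0.06, -0.06, 0, 0, 0, 0], [0.6, -0.06, -0.06, 0, 0, 0, 0]])

```text
t: 26.42
tool_pos: [0.5263, 0.0529, 0.3424]
orientation: [2.106, 2.323, 0.012]
force: [-0.0, 0.2, 0.4]
opening: 0.0373
```

Run:
```python
from look import *
s,c=look("wrist","w15")
print(s["t"],s["tool_pos"],s["opening"],s["force"],s["wrist_torque"])
s,c=look("scene","s15")
cv2.imwrite("pics/s15c.png",cv2.resize(c["image"][190:330,300:440,::-1],None,fx=5,fy=4.2,interpolation=cv2.INTER_CUBIC))
```

```text
26.425 [0.5263 0.0529 0.3424] 0.03730657246906695 [-0.0377  0.1537  0.4491] [-0.0789  0.0777 -0.0533]
```

View pics/w15.png

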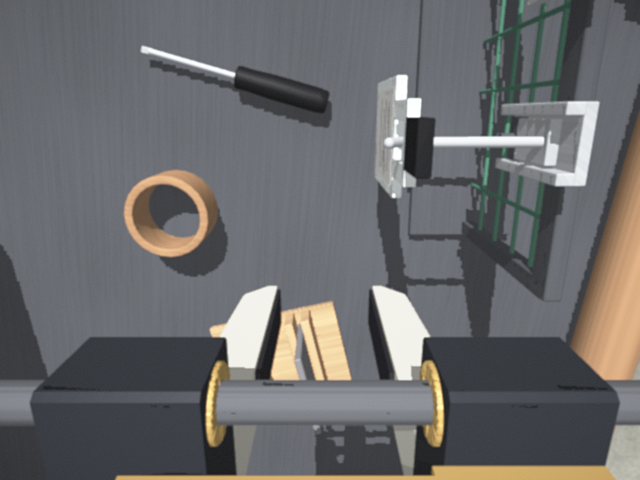

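View pics/s15.png

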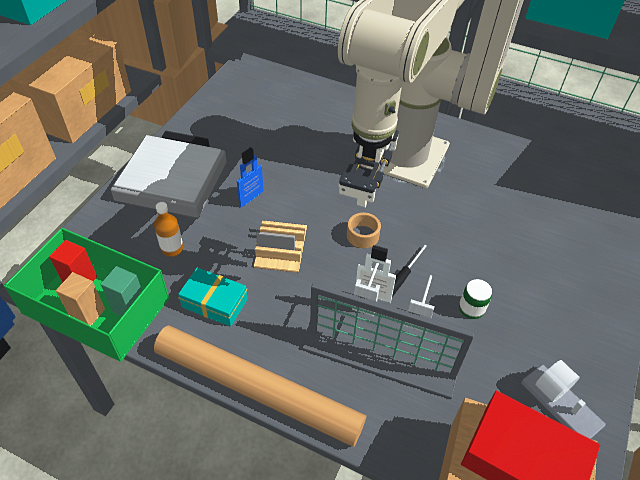

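View pics/s15c.png

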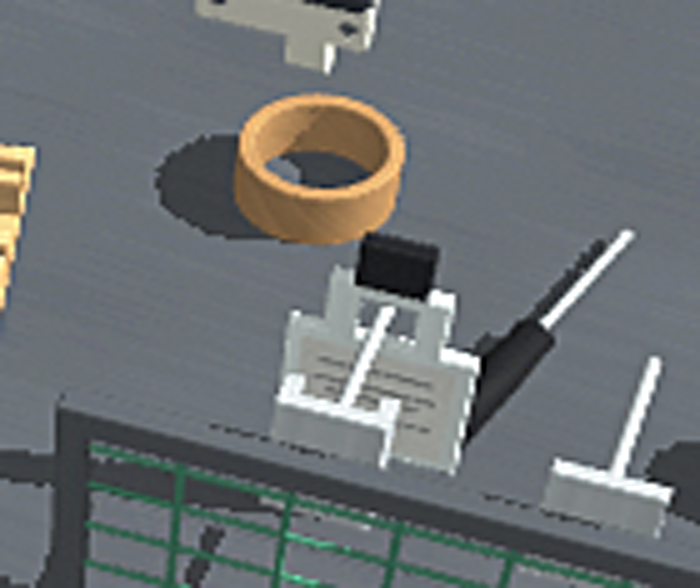

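Emit:
jog_arm(steps=[[0.6, 0, 0, 0, 0, 0, 0], [0.6, 0, 0, 0, 0, 0, 0], [0.6, 0, 0, 0, 0, 0, 0], [0.6, 0, 0, 0, 0, 0, 0], [0.6, 0, 0, 0, 0, 0, 0]])

```text
t: 27.15
tool_pos: [0.5263, 0.0532, 0.342]
orientation: [2.105, 2.324, 0.011]
force: [0.3, 0.5, 0.4]
opening: 0.0371
```

Run:
```python
from look import *
a=load("s15.npz")["image"].astype(int)
s,c=look("wrist","w16")
s,d=look("scene","s16")
df=np.abs(d["image"].astype(int)-a).max(2)[240:310,345:440];print("scene diff px>40:",(df>40).sum())
K,E=c["mtx"],c["extrinsics"]
yaw=np.radians(5.6);X=np.array([np.cos(yaw),np.sin(yaw),0]);Y=np.array([-np.sin(yaw),np.cos(yaw),0])
B=np.array([.5779,.1178,.2362-.1735])+Y*.0008
im=cv2.resize(c["image"][:,:,::-1],None,fx=4,fy=4,interpolation=cv2.INTER_CUBIC)
for z,w,t in((.186,.017,.005),(.104,.045,.004),(0,.045,.004),(.15,.028,.004)):
  for a_ in(-1,1):
    for b in(-1,1):
      u=(proj(K,E,B+[0,0,z]+Y*w*a_+X*t*b)+.5)*4-.5;cv2.circle(im,(int(u[0]),int(u[1])),3,(0,0,255),-1)
cv2.imwrite("pics/w16p.png",im[270:830,1420:1820])
```

```text
scene diff px>40: 0
```

View pics/w16p.png

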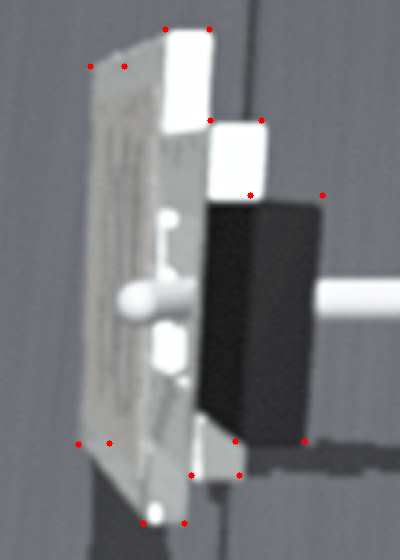

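The drawn upright model matches the hanging frame within about 2 mm, nothing moves between pictures, and the tool is clear. I'll hand the job in.

Run:
```python
from plant import robot
print(robot.close_job())
```

```text
the job is handed in; nothing more can be done
None
```

I took the silver frame with the black tab out of the rack, hung it in the dip of the upturned hook, tugged it down onto the stop, let go, backed away and handed the job in at about 27 s. No verdict came back.

**Tug:** On first contact the frame sat about 3 mm too far back, on the rear slope of the dip. I lifted it, shifted it 3 mm toward the tip and lowered it again. The hook then slid about 17 mm in total to its stop. There I held about 13–15 N vertically (wrist force plus the frame's weight) for roughly 2.5 s. A sideways force of 4–6 N built up during the hold, so the combined load was about 14–16 N at the readings, which came only at the end of each move.

**Last checks:**
- The frame's projected upright position matched the wrist picture within about 2 mm.
- Two scene pictures about 0.8 s apart showed no change around the frame.
- The gripper was open and clear of everything.
- The other things on the table looked unmoved by eye in the scene view; I did not measure them.

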